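Press a clog's new heel piece in the hand screw press

ROBOT

A 7-joint arm with a two-finger parallel gripper is mounted at the origin on the work surface. World frame = base frame: x ahead of the robot, y to its left, z up, the work surface at z = 0. Lengths are in m, angles in rad, forces in N, time in s.
With the tool pointing down it reaches from about 0.4 to 0.85 m from the base axis. Payload 10.4 kg.
Tool frame: the origin (TCP) lies midway between the tips of the shut fingers; the grasp point (between the pads) lies 19 mm behind it; z points along the fingers, x is the direction in which the jaws open and shut, and the axes are right-handed (so a half turn about z gives the same grasp; the last joint's range is limited). The gripper opens to 85 mm and grips with 20 to 120 N. Pads are 22 mm wide; open, the fingers measure 114 mm over their backs; the gripper's body (76 mm by 85 mm) begins 54 mm behind the grasp point. The pads swing forward as they close: fully open they stand 13 mm farther back than shut.
Start: joints at [-1.34, 0.332, -0.065, 1.46, 0.022, 1.35, -0.088], TCP at [0.157, 0.605, 0.231] pointing down, gripper open.
Joint ranges: [-2.6, 2.6], [-0.5, 2.12], [-1.47, 1.34], [0.16, 2.42], [-1.27, 4.41], [0.06, 2.06], [-2.6, 2.6]. Speed limits (rad/s): [2.22, 2.22, 2.79, 2.79, 3.14, 3.14, 3.14].

INTERFACE

Orientations are given as a unit quaternion [x, y, z, w].
In Python, from workcell import monitor, eyes, ticket, models gives the robot as it stands.
- The arm moves only by the tool servo_tool, never from a script. Its argument "motion" is a list of rows, each a list of 7 numbers: the opening, from 0 (shut) to 1 (fully open), then the shift along the tool's x, y, z in m, then the turn, a rotation vector about the tool's x, y, z in degrees. In form: [[fingers, tx, ty, tz, rx, ry, rz], ...]. A call has 1 to 20 rows; each row is the pose to reach, as a shift and turn from the pose commanded when the call began, along the tool's axes at that moment; what a row does not reach only later rows make up. A row lasts 1/8 s, in which the tool goes at most 62.5 mm and 10.7 degrees, less where a joint would pass 70% of its speed; a pose out of reach is approached as far as the arm can. A call with a gripper value outside its range is refused whole. The fingers move at their own pace and stop on an object; "grip_force" is the grip in N (left out, the last holds). Time passes only in rows, so rows that repeat a pose let the fingers close. It gives the time, the measured TCP pose, the force and the opening at its end, in the units of the state.
- monitor.get_obs(): the state, without advancing time (a new reading comes with each control period).
- eyes.camera(name): name is "scene" or "top"; returns (picture, depth): 384x512x3 uint8, blue, green, red; 384x512 float32, m along the optical axis (not along the pixel's ray), 0 where there is no reading.
- eyes.camera_info(name): a dict with "intrinsics" (3x3 intrinsics, pixels), "k1" (the pictures are not rectified: a ray, as slopes to the right and down, at radius r is drawn at 1 + k1 r^2 times it, then the intrinsics apply), "extrinsics" (4x4, takes a point from world to camera coordinates). Camera axes: x right, y down, z forward; pixel columns grow to the right and rows downward; lengths in m; the calibration is good to about 2 mm. A picture is of the moment at which its call begins. camera_info takes no time and is no camera call.
- ticket.hand_in(): hands the job in, once; it reports no verdict.
Trained networks look in the newest picture that a camera, given by its name, has taken for a name from the list of things; names that differ only in an ending like _2 or _b are one class to them, and where a whole thing is asked for, a point or a joint stands for the part that bears it (a point fixed in the world has none). Each returns a list of dicts, best first, with "confidence" (0 to 1); they miss things now and then, are a little off and sometimes report something else, mostly with a low value. They report only what shows in the picture. A call takes as long as a camera call. They do not tell look-alikes from the thing itself.
- models.boxes_of(camera, thing): "point" ([x, y, z] in m, in the coordinates of the camera as it stood for that picture, good to about 4 mm: the middle of the surface that is visible of it).
The state is a dict: "clock": time; "joint_pos": joint angles; "joint_velocities": joint speeds; "tau": joint torques, N m; "position": TCP position; "ee_rot": TCP orientation; "ft_force": force on the tool from outside, world axes, zero at the start; "torque": the same for the moment, N m; "grip_width": opening from 0.0 (shut) to 1.0 (fully open).
Only numpy, scipy, OpenCV 4.12 (cv2) and the standard library are available. Lean on these libraries where they do the work, as an engineer would, in place of code of your own. Each camera call takes 0.05 s, during which the arm holds its last target. There are 200 camera calls.

TASK

Stand the wooden clog sole on the press bed, slide it gently heel-first under the press foot until the heel sits against both stop pins with the toe straight out of the press mouth, and let go of it. Then wind the handwheel clockwise until you feel the foot just meet the heel, and from there a quarter turn more by the scale on the wheel's rim, read at the pointer on the far side, and no harder; leave it clamped like that, and leave the other things on the bench alone.

Things in the scene. Friction and masses are not known exactly. Their poses are not given: they have to be found in the camera images.
- press: Green two-pillar hand screw press, fixed to the bench. Origin on the bench right under the spindle axis, z up; its open mouth looks to its -x, pointer and heel stop are on its +x side. Steel pillars 24 mm thick at x 0, y +-92. Crosshead 85 (x) x 235 (y) mm, 191 to 225 mm above the bench; in the middle a guide bush below it, 52 mm wide, down to 169 mm.
- bed_centre (a point): Point on the bed's top surface on the spindle axis, under the middle of the foot, 16 mm above the bench. When the clog's rounded heel sits against both stop pins, the heel's centre is over this point.
- bed: The press's green bed plate, fixed, x -230 to +70, y +-117, top 16 mm above the bench; origin and axes as the press. Over it hangs the foot: a round rubber-faced pad of 48 mm on a spring cushion. It screws on to the spindle and sticks out by another amount each time: its face starts somewhere between 84 and 110 mm above the bench, at least 12 mm above a heel standing on the bed.
- heel_stop: The two steel stop pins behind the foot, one fixed part; origin and axes as the press. Each 12 mm thick, centres at x 30, y +-21, tops 44 mm above the bench (28 above the bed).
- clog: Loose wooden clog sole (no upper), 230 mm long, about 0.33 kg, standing upright; 6 mm rubber top-piece under the heel. Origin on its underside below the heel's centre; x points to the back of the heel, toe at x -200. Heel: round back of radius 30 about the origin, 58 wide, x -36 to +30, flat seat 55 mm high. Forefoot 76 wide, 28 high, x -115 to -200. Between them the waist.
- clog_heel (a point): Centre of the flat heel seat on top of the clog, 55 mm above its underside.
- clog_waist (a point): Centre of the clog's waist, where to grasp it: x -86 in the clog's frame, 31.5 mm above its underside. The waist is 50 mm wide (along the clog's y), 20 mm thick, slopes 17 degrees down to the toe and has free space beneath. With the clog home it lies 86 mm in front of the spindle axis, near the wheel's edge, so the gripper must lean back to the toe by about 20 degrees.
- wheel (a joint): Turn of the black handwheel, rad, 0 wound right up, at most 8.4; grows clockwise seen from above, which lowers the foot 40 mm a turn. Starts at 0 to 1.6; the foot meets the heel anywhere from 3.5 to 6.3. Stiff (0.6 N m, 8.5 N at the handle), stays where left. When the foot meets the heel the force at the handle rises by 4 to 5 N within 10 to 15 degrees, then 1 N more per rad as the cushion gives.
- hub (a point): Middle of the top of the wheel's hub, on the spindle axis, 261 mm above the bench. The wheel is 156 mm across, its rim 238 to 254 mm above the bench, and stays at that height.
- handle (a point): Centre of the wheel's upright crank handle: a black grip 25 mm thick, standing 258 to 300 mm above the bench on the rim, 70.5 mm from the spindle axis; it spins freely on its pin. At wheel 0 it is on the press's -x side.
- pointer (a point): Tip of the steel pointer at the far rim (press +x side, 82 mm from the axis), 246 mm above the bench, on a bracket from the crosshead. The rim passing it bears 12 white lines 30 degrees apart, every third one long, the one under the handle thick: three spaces are a quarter turn.
- thread_cone: Bystander: cone of thread, 60 mm wide, 88 mm high. Origin under its centre.
- glue_tin: Bystander: closed metal tin, 72 mm wide, 85 mm high. Origin under its centre.
- hammer: Bystander: hammer lying on the bench.
Mind the look-alikes: they are no part of the job. Several things have the shape of the clog; the one meant has the colours described above.

How it is judged:
By the outcome, as a careful person would: the job done as asked, in the order asked, and still so for the second after the job is handed in, with the robot touching nothing.
It also fails if it takes over 72 s, if anything falls off the work surface, if the arm or the gripper's body presses on something with over 40 N, if the wrist force passes 120 N, or if a joint passes its speed limit or range.

## Working session

There is one attempt and no reset: what is moved stays moved. The work goes in short steps, Python scripts to look and compute and a tool call to move; the robot and the scene stay as the last step left them, time stands still between calls to the robot, and variables do not carry over. Pictures are saved under pics/ and viewed, about 8 in all and at most 12, crops included, and the job is handed in when it is done.

Besides the shell and the picture viewer there is one more tool, called after "Emit:" in YAML: its name, and indented under it one key for each argument. servo_tool: Moves the arm, as the interface text tells. Its arguments: {"type":"object","properties":{"motion":{"type":"array"},"grip_force":{"type":"number"}},"required":["motion"]}

```bash
mkdir -p pics; ls; cat > h.py <<'E'
import numpy as np, cv2
from workcell import monitor, eyes, ticket, models
from scipy.spatial.transform import Rotation as R
def w(cam,p):
    E=np.array(eyes.camera_info(cam)["extrinsics"]); return (np.linalg.inv(E)@np.r_[p,1])[:3]
def px(cam,P):
    I=eyes.camera_info(cam);E=np.array(I["extrinsics"]);K=np.array(I["intrinsics"])
    c=E@np.r_[P,1];s=c[:2]/c[2];s=s*(1+I["k1"]*(s@s));return K[:2,:2]@s+K[:2,2]
def cloud(cam,depth):
    I=eyes.camera_info(cam);K=np.array(I["intrinsics"]);E=np.array(I["extrinsics"])
    h,wd=depth.shape;v,u=np.mgrid[:h,:wd].astype(np.float32)
    pts=cv2.undistortPoints(np.stack([u.ravel(),v.ravel()],1)[:,None],K,np.array([I["k1"],0,0,0.]))[:,0]
    c=np.c_[pts,np.ones(len(pts))]*depth.reshape(-1,1)
    return ((c-E[:3,3])@E[:3,:3]).reshape(h,wd,3)
E
cat > a.py <<'E'
from h import *
o=monitor.get_obs();print(o["clock"],o["position"],o["ee_rot"],o["grip_width"])
for c in("scene","top"):
    p,d=eyes.camera(c);cv2.imwrite(f"pics/{c}0.png",p);np.savez(f"{c}0.npz",p=p,d=d)
    I=eyes.camera_info(c);print(c,np.round(I["intrinsics"],1).tolist(),I["k1"],"campos",np.round(w(c,[0,0,0]),3))
    for t in("press","clog","clog_waist","hub","handle","pointer","heel_stop","thread_cone","glue_tin","hammer"):
        for b in models.boxes_of(c,t)[:4]:
            P=w(c,b["point"]);print(t,round(b["confidence"],2),np.round(P,3),np.round(px(c,P)))
E
python3 a.py; python3 -c "
import cv2,numpy as np
cv2.imwrite('pics/both.png',cv2.resize(np.vstack([cv2.imread('pics/scene0.png'),cv2.imread('pics/top0.png')]),None,fx=.78,fy=.78))"
```

```text
pics
0.0 [0.15681512 0.60460639 0.23050794] [ 7.90900111e-01  6.11944834e-01 -5.49365421e-04  4.82104897e-04] 1.0009997722037545
scene [[437.1, 0.0, 251.2], [0.0, 437.1, 193.4], [0.0, 0.0, 1.0]] -0.007783223247105527 campos [ 1.583 -0.276  1.379]
press 0.87 [0.629 0.043 0.103] [286. 239.]
clog 0.94 [ 0.297 -0.543  0.03 ] [129. 207.]
clog 0.82 [ 0.56  -0.361  0.035] [177. 251.]
clog 0.59 [ 0.258 -0.274  0.03 ] [193. 193.]
clog 0.47 [0.524 0.421 0.021] [369. 219.]
clog_waist 0.9 [ 0.256 -0.271  0.03 ] [193. 192.]
clog_waist 0.73 [ 0.297 -0.544  0.032] [128. 207.]
clog_waist 0.72 [ 0.559 -0.357  0.036] [178. 251.]
hub 0.86 [0.622 0.056 0.252] [292. 211.]
hub 0.61 [0.653 0.036 0.037] [285. 256.]
handle 0.6 [0.622 0.056 0.252] [292. 211.]
pointer 0.97 [0.63  0.045 0.101] [287. 240.]
heel_stop 0.53 [0.651 0.036 0.038] [285. 255.]
heel_stop 0.44 [ 0.562 -0.358  0.036] [178. 251.]
thread_cone 0.74 [ 0.74  -0.182  0.046] [231. 283.]
glue_tin 0.97 [0.648 0.354 0.073] [366. 237.]
hammer 0.56 [0.525 0.424 0.021] [369. 219.]
top [[459.7, 0.0, 251.3], [0.0, 459.7, 191.7], [0.0, 0.0, 1.0]] -0.16037601342051103 campos [ 0.23  -0.063  1.731]
press 0.76 [0.557 0.056 0.012] [222. 175.]
press 0.59 [0.619 0.356 0.084] [141. 153.]
clog 0.91 [ 0.24  -0.292  0.036] [313. 261.]
clog 0.81 [ 0.28  -0.547  0.037] [381. 252.]
clog_waist 0.94 [ 0.279 -0.541  0.039] [380. 252.]
clog_waist 0.69 [ 0.234 -0.288  0.033] [312. 263.]
clog_waist 0.6 [ 0.524 -0.362  0.039] [332. 186.]
hub 0.73 [0.608 0.054 0.254] [218. 146.]
handle 0.73 [0.612 0.053 0.252] [219. 145.]
pointer 0.71 [0.558 0.049 0.017] [223. 174.]
thread_cone 0.67 [ 0.71  -0.18   0.052] [285. 135.]
glue_tin 0.63 [0.619 0.357 0.084] [140. 153.]
hammer 0.65 [0.555 0.052 0.017] [223. 175.]
hammer 0.59 [0.51  0.422 0.026] [125. 184.]
```

View pics/scene0.png

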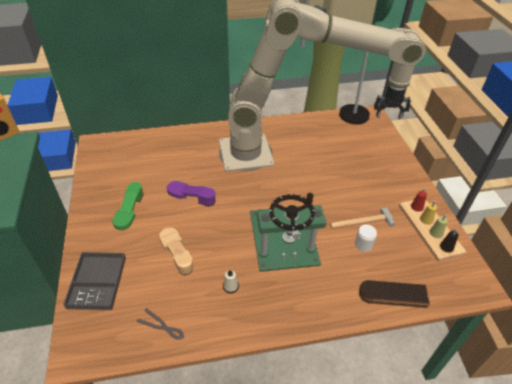

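View pics/top0.png

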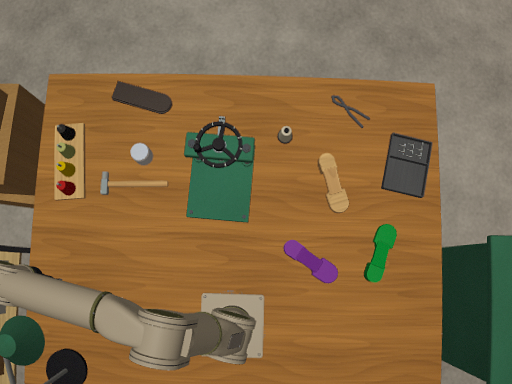

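The three clog shapes in the top picture are wood (332,183), purple (312,262) and green (381,252). The wooden one is the one meant, with its toe at about (339,205) and heel at (326,160). The press mouth faces the robot, and the handle seems to be at (197,146). The two cameras disagree by 2–3 cm, so I'll check that with depth.

```bash
cat > b.py <<'E'
from h import *
S={}
for c in("scene","top"):
    z=np.load(f"{c}0.npz");p,d=z["p"],z["d"];C=cloud(c,d);S[c]=(p,d,C)
    f=C[(d>0)&(abs(C[...,2])<.03)&(abs(C[...,0]-.5)<.3)&(abs(C[...,1])<.6)]
    A=np.c_[f[:,:2],np.ones(len(f))];k=np.linalg.lstsq(A,f[:,2],rcond=None)[0];print(c,"plane",k,np.median(f[:,2]))
    # elevated clusters
    for n,x,y in(("wood",.54,-.36),("tin",.63,.356),("cone",.72,-.18),("purple",.245,-.28),("green",.285,-.545)):
        m=(d>0)&(np.hypot(C[...,0]-x,C[...,1]-y)<(.15 if n in("wood","green","purple") else .07))&(C[...,2]>.012)
        q=C[m];t=q[q[:,2]>q[:,2].max()-.008]
        print(n,"min",q.min(0).round(3),"max",q.max(0).round(3),"topmean",t.mean(0).round(3))
p,d,C=S["top"]
m=(d>0)&(np.hypot(C[...,0]-.54,C[...,1]+.36)<.16)&(C[...,2]>.012)
q=C[m];(cc,ev)=(q[:,:2].mean(0),np.linalg.svd(q[:,:2]-q[:,:2].mean(0),full_matrices=False)[2][0]);s=(q[:,:2]-cc)@ev
print("wood axis",ev,s.min(),s.max(),cc)
for a in np.arange(-.12,.125,.02):
    k=abs(s-a)<.01
    if k.any():print(round(a,2),q[k].max(0).round(3),q[k].mean(0).round(3))
a=cv2.resize(S["top"][0][100:230,170:370],None,fx=4,fy=4,interpolation=cv2.INTER_CUBIC);cv2.imwrite("pics/c1.png",a)
E
python3 b.py
```

```text
scene plane [-0.00129752 -0.00074934  0.00203868] -0.00034151090871249474
wood min [ 0.431 -0.426  0.013] max [ 0.653 -0.307  0.065] topmean [ 0.613 -0.343  0.059]
tin min [0.594 0.325 0.012] max [0.668 0.4   0.095] topmean [0.639 0.366 0.089]
cone min [ 0.705 -0.206  0.012] max [ 0.752 -0.157  0.095] topmean [ 0.729 -0.18   0.09 ]
purple min [ 0.164 -0.383  0.012] max [ 0.327 -0.181  0.064] topmean [ 0.294 -0.219  0.058]
green min [ 0.165 -0.606  0.012] max [ 0.395 -0.487  0.064] topmean [ 0.221 -0.52   0.059]
top plane [-0.00104616 -0.00018041  0.00290309] 0.0009701759248112536
wood min [ 0.415 -0.438  0.012] max [ 0.648 -0.25   0.065] topmean [ 0.602 -0.34   0.06 ]
tin min [0.586 0.325 0.012] max [0.657 0.398 0.099] topmean [0.622 0.355 0.093]
cone min [ 0.695 -0.205  0.012] max [ 0.782 -0.158  0.096] topmean [ 0.717 -0.183  0.09 ]
purple min [ 0.165 -0.427  0.012] max [ 0.367 -0.165  0.067] topmean [ 0.279 -0.22   0.061]
green min [ 0.169 -0.675  0.012] max [ 0.386 -0.427  0.068] topmean [ 0.207 -0.518  0.063]
wood axis [-0.94665335 -0.32225369] -0.14336273065561664 0.10954440712560186 [ 0.53043607 -0.36242235]
-0.12 [ 0.647 -0.309  0.063] [ 0.639 -0.326  0.055]
-0.1 [ 0.642 -0.305  0.062] [ 0.625 -0.332  0.054]
-0.08 [ 0.624 -0.25   0.062] [ 0.606 -0.335  0.053]
-0.06 [ 0.604 -0.315  0.064] [ 0.587 -0.343  0.054]
-0.04 [ 0.584 -0.323  0.065] [ 0.568 -0.349  0.052]
-0.02 [ 0.565 -0.332  0.06 ] [ 0.549 -0.356  0.047]
0.0 [ 0.546 -0.339  0.051] [ 0.531 -0.363  0.039]
0.02 [ 0.527 -0.337  0.047] [ 0.511 -0.369  0.032]
0.04 [ 0.514 -0.336  0.038] [ 0.493 -0.375  0.028]
0.06 [ 0.495 -0.345  0.038] [ 0.474 -0.383  0.028]
0.08 [ 0.472 -0.351  0.041] [ 0.455 -0.388  0.028]
0.1 [ 0.454 -0.353  0.037] [ 0.437 -0.394  0.027]
```

View pics/c1.png

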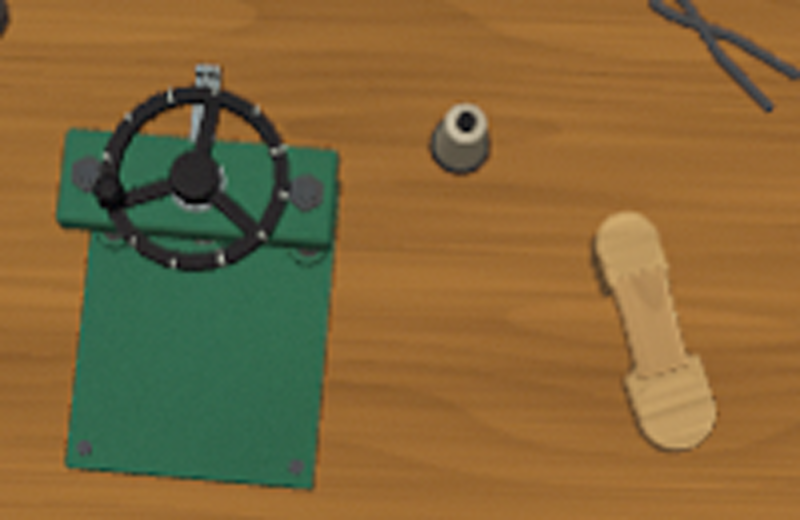

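The crop shows the wooden clog at about (655,330). It's upright, heel up-left and toe down-right, and it matches the description. The handle is at (108,190) on the press's +y side, so the wheel is at roughly 1.5 rad. Next I'll check camera calibration against the robot base and measure the press yaw.

```bash
cat > c.py <<'E'
from h import *
for c in("scene","top"):
    z=np.load(f"{c}0.npz");p,d=z["p"],z["d"];C=cloud(c,d)
    print(c,"base px",px(c,[0,0,0]).round(1),"tcp px",px(c,[.157,.605,.231]).round(1))
    q=C[(d>0)&(np.hypot(C[...,0],C[...,1])<.16)&(C[...,2]>.005)&(C[...,2]<.04)]
    print("baseplate",len(q),q.min(0).round(3),q.max(0).round(3))
    g=C[(d>0)&(np.hypot(C[...,0]-.157,C[...,1]-.605)<.09)&(C[...,2]>.2)&(C[...,2]<.4)]
    if len(g):print("grip",g.min(0).round(3),g.max(0).round(3),g.mean(0).round(3))
    hsv=cv2.cvtColor(p,cv2.COLOR_BGR2HSV);gr=(hsv[...,0]>60)&(hsv[...,0]<95)&(hsv[...,1]>90)
    for n,z0,z1 in(("bed",.008,.025),("cross",.21,.235)):
        m=gr&(d>0)&(abs(C[...,2]-(z0+z1)/2)<(z1-z0)/2)&(abs(C[...,0]-.58)<.28)&(abs(C[...,1]-.05)<.2)
        (cx,cy),wh,a=cv2.minAreaRect(C[m][:,:2].astype(np.float32));print(n,m.sum(),np.round([cx,cy,*wh,a],4))
        if n=="bed":
            q=C[m];xs=np.arange(q[:,0].min()+.02,q[:,0].min()+.17,.008)
            for f,l in((np.min,"ymin"),(np.max,"ymax")):
                e=[f(q[abs(q[:,0]-x)<.004,1]) for x in xs];k=np.polyfit(xs,e,1);print(l,k.round(4),"deg",np.degrees(np.arctan(k[0])).round(2),"res",np.std(np.polyval(k,xs)-e).round(4))
            ys=np.arange(q[:,1].min()+.03,q[:,1].max()-.03,.008)
            e=[np.min(q[abs(q[:,1]-y)<.004,0]) for y in ys];k=np.polyfit(ys,e,1);print("xmin",k.round(4),np.degrees(np.arctan(k[0])).round(2))
E
python3 c.py
```

```text
scene base px [245.3 152.1] tcp px [387.4 119.7]
baseplate 969 [-0.117 -0.146  0.005] [0.158 0.149 0.04 ]
grip [0.129 0.53  0.244] [0.203 0.672 0.4  ] [0.171 0.598 0.332]
bed 1 [0.5391 0.0171 0.     0.     0.    ]Traceback (most recent call last):
  File "c.py", line 16, in <module>
    e=[f(q[abs(q[:,0]-x)<.004,1]) for x in xs];k=np.polyfit(xs,e,1);print(l,k.round(4),"deg",np.degrees(np.arctan(k[0])).round(2),"res",np.std(np.polyval(k,xs)-e).round(4))
       ~^^^^^^^^^^^^^^^^^^^^^^^^^
    return _wrapreduction(a, np.minimum, 'min', axis, None, out,
                          keepdims=keepdims, initial=initial, where=where)
    return ufunc.reduce(obj, axis, dtype, out, **passkwargs)
           ~~~~~~~~~~~~^^^^^^^^^^^^^^^^^^^^^^^^^^^^^^^^^^^^^
ValueError: zero-size array to reduction operation minimum which has no identity
```

```bash
sed -i 's/gr=(hsv.*/P=p.astype(int);gr=(P[...,1]-P[...,2]>15)\&(P[...,1]-P[...,0]>5);print(p[240,290],p[190,220])/; s/("bed",.008,.025)/("bed",.0,.035)/' c.py; python3 c.py
```

```text
scene base px [245.3 152.1] tcp px [387.4 119.7]
baseplate 969 [-0.117 -0.146  0.005] [0.158 0.149 0.04 ]
grip [0.129 0.53  0.244] [0.203 0.672 0.4  ] [0.171 0.598 0.332]
[163 174 176] [ 86 130 188]
bed 1773 [5.43600e-01 5.80000e-02 2.27500e-01 3.03100e-01 8.67638e+01]
ymin [-0.0789 -0.0119] deg -4.51 res 0.0017
ymax [ 1.5314 -0.7127] deg 56.85 res 0.0497
xmin [0.7657 0.4774] 37.44
cross 699 [6.49200e-01 4.97000e-02 2.29900e-01 1.38700e-01 8.54078e+01]
top base px [231.6 324.2] tcp px [ 49.7 276.2]
baseplate 1720 [-0.154 -0.16   0.005] [0.159 0.148 0.039]
grip [0.151 0.55  0.248] [0.191 0.606 0.398] [0.172 0.576 0.352]
[147  62 126] [ 81 107  51]
bed 3452 [5.02100e-01 6.23000e-02 2.33200e-01 2.29400e-01 8.67731e+01]
ymin [-0.0589 -0.0233] deg -3.37 res 0.0011
ymax [-0.0618  0.2079] deg -3.54 res 0.0013
xmin [0.0628 0.3843] 3.59
cross 1009 [6.15200e-01 5.42000e-02 2.33900e-01 8.32000e-02 8.62149e+01]
```

```bash
cat >> h.py <<'E'
def leanR(yaw,lean=20,flip=True):
    y,l=np.radians([yaw,lean]);cx=np.array([np.cos(y),np.sin(y),0]);cy=np.array([-np.sin(y),np.cos(y),0]);ez=np.array([0,0,1.])
    x=-cy if flip else cy;z=np.sin(l)*cx-np.cos(l)*ez;return R.from_matrix(np.c_[x,np.cross(z,x),z])
def rows(p0,r0,T,fmt=True):
    "T: list of (finger,pos,R); print rows rel. to p0,r0"
    for f,p,r in T:
        s=r0.inv().apply(np.array(p)-p0);t=np.degrees((r0.inv()*r).as_rotvec())
        print("[%g,%.3f,%.3f,%.3f,%.1f,%.1f,%.1f],"%(f,*s,*t),end="")
    print()
E
cat > d.py <<'E'
from h import *
from scipy.spatial.transform import Slerp
o=monitor.get_obs();p0=o["position"];r0=R.from_quat(o["ee_rot"])
G=np.array([.526,-.369,.17]);r1=leanR(18.5);p1=G+.019*r1.apply([0,0,1]);print(p1,r1.as_quat())
mid=leanR(0,10)  # forces the turning sense
a0,a1=np.arctan2(p0[1],p0[0]),np.arctan2(p1[1],p1[0]);R0,R1=np.hypot(*p0[:2]),np.hypot(*p1[:2])
yaw0=np.degrees(np.arctan2(*r0.apply([1,0,0])[1::-1]))+90
T=[]
for k in range(1,21):
    u=k/20;a=a0+(a1-a0)*u;r=R0+(R1-R0)*u-.10*np.sin(np.pi*u)
    z=.42 if .2<u<.75 else (p0[2]+(.42-p0[2])*u/.2 if u<=.2 else .42+(p1[2]-.42)*(u-.75)/.25)
    T.append((1,[r*np.cos(a),r*np.sin(a),z],leanR(yaw0+(18.5-yaw0)*u,20*u)))
rows(p0,r0,T)
E
python3 d.py
```

```text
[ 0.53216257 -0.36693803  0.15214584] [ 0.79924435 -0.5753736   0.10145389 -0.14092834]
[1,-0.017,0.059,-0.047,1.0,0.1,7.3],[1,-0.040,0.114,-0.094,2.0,0.3,14.7],[1,-0.066,0.166,-0.142,3.0,0.6,22.0],[1,-0.096,0.214,-0.189,3.9,1.0,29.4],[1,-0.129,0.259,-0.189,4.8,1.6,36.7],[1,-0.163,0.300,-0.189,5.7,2.3,44.0],[1,-0.200,0.338,-0.189,6.5,3.1,51.4],[1,-0.238,0.374,-0.189,7.3,4.1,58.7],[1,-0.277,0.408,-0.189,8.0,5.2,66.0],[1,-0.318,0.439,-0.189,8.6,6.4,73.3],[1,-0.360,0.468,-0.189,9.1,7.8,80.6],[1,-0.404,0.496,-0.189,9.5,9.2,87.8],[1,-0.451,0.522,-0.189,9.8,10.8,95.1],[1,-0.500,0.545,-0.189,10.0,12.6,102.3],[1,-0.551,0.566,-0.189,10.0,14.4,109.5],[1,-0.605,0.583,-0.135,9.9,16.4,116.7],[1,-0.662,0.597,-0.082,9.6,18.5,123.8],[1,-0.721,0.606,-0.028,9.2,20.7,130.9],[1,-0.783,0.610,0.026,8.5,23.1,138.0],[1,-0.847,0.607,0.079,7.6,25.6,145.0],
```

Emit:
servo_tool:
  motion:
    - [1,-0.017,0.059,-0.047,1.0,0.1,7.3]
    - [1,-0.04,0.114,-0.094,2.0,0.3,14.7]
    - [1,-0.066,0.166,-0.142,3.0,0.6,22.0]
    - [1,-0.096,0.214,-0.189,3.9,1.0,29.4]
    - [1,-0.129,0.259,-0.189,4.8,1.6,36.7]
    - [1,-0.163,0.3,-0.189,5.7,2.3,44.0]
    - [1,-0.2,0.338,-0.189,6.5,3.1,51.4]
    - [1,-0.238,0.374,-0.189,7.3,4.1,58.7]
    - [1,-0.277,0.408,-0.189,8.0,5.2,66.0]
    - [1,-0.318,0.439,-0.189,8.6,6.4,73.3]
    - [1,-0.36,0.468,-0.189,9.1,7.8,80.6]
    - [1,-0.404,0.496,-0.189,9.5,9.2,87.8]
    - [1,-0.451,0.522,-0.189,9.8,10.8,95.1]
    - [1,-0.5,0.545,-0.189,10.0,12.6,102.3]
    - [1,-0.551,0.566,-0.189,10.0,14.4,109.5]
    - [1,-0.605,0.583,-0.135,9.9,16.4,116.7]
    - [1,-0.662,0.597,-0.082,9.6,18.5,123.8]
    - [1,-0.721,0.606,-0.028,9.2,20.7,130.9]
    - [1,-0.783,0.61,0.026,8.5,23.1,138.0]
    - [1,-0.847,0.607,0.079,7.6,25.6,145.0]

```text
clock: 3.6
position: [0.5472, -0.3018, 0.2099]
ee_rot: [0.798, -0.577, 0.102, -0.141]
ft_force: [1.6, 0.1, -0.2]
grip_width: 0.999
```

```bash
cat > e.py <<'E'
from h import *
import sys
n=sys.argv[1]
o=monitor.get_obs();P=o["position"];print(o["clock"],P.round(4),o["joint_pos"].round(2))
ims=[]
for c in("scene","top"):
    p,d=eyes.camera(c);np.savez(f"{c}{n}.npz",p=p,d=d);o=monitor.get_obs();print(o["position"].round(4))
    r=R.from_quat(o["ee_rot"]);G=o["position"]
    q=p.copy()
    for s in(0,-.019,-.073):
        for x in(-.0425,0,.0425):
            u=px(c,G+r.apply([x,0,s]));cv2.circle(q,tuple(np.round(u).astype(int)),1,(0,0,255) if s==0 else (255,0,0),-1)
    u=px(c,G).astype(int);x0=np.clip(u[0]-50,0,412);y0=np.clip(u[1]-45,0,384-100)
    ims.append(np.hstack([cv2.resize(i[y0:y0+75,x0:x0+100],None,fx=4,fy=4,interpolation=cv2.INTER_CUBIC) for i in(p,q)]))
cv2.imwrite(f"pics/g{n}.png",np.vstack(ims))
E
python3 e.py 1
```

```text
3.6 [ 0.5472 -0.3018  0.2099] [-0.17  0.26  0.88  1.75 -0.56  1.08 -0.35]
[ 0.5418 -0.3071  0.2045]
[ 0.5429 -0.3047  0.2066]
```

View pics/g1.png

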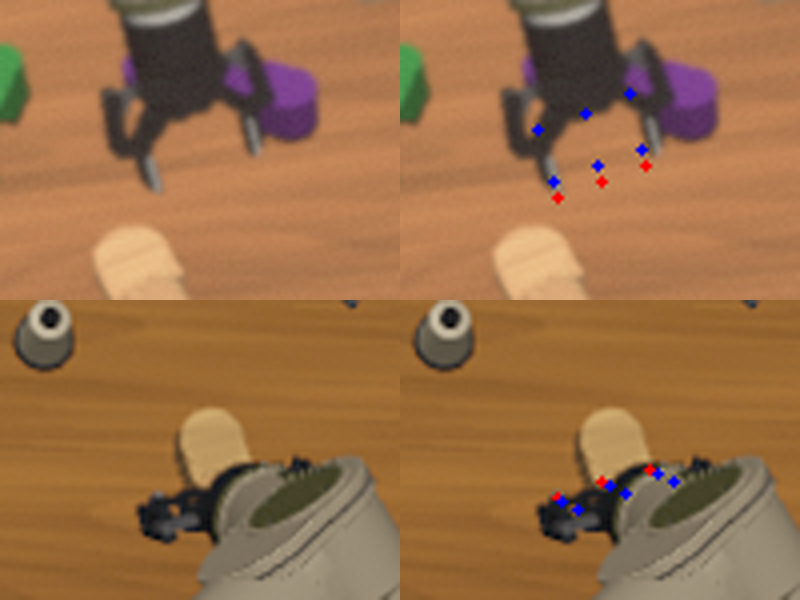

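The scene camera's projected fingertips match the seen ones, left (157,188) and right (258,153), to about 1 px, so I trust it more. I'll fit the clog in both cameras now.

```bash
cat > f.py <<'E'
from h import *
from scipy.optimize import least_squares
# outline model in clog frame (half widths), fit rect of heel seat top by silhouette of top-surface points
for c in("scene","top"):
    z=np.load(f"{c}0.npz");d=z["d"];C=cloud(c,d)
    q=C[(d>0)&(np.hypot(C[...,0]-.53,C[...,1]+.36)<.15)&(C[...,1]<-.29)]
    H=q[(q[:,2]>.051)&(q[:,2]<.063)][:,:2]
    F=q[(q[:,2]>.022)&(q[:,2]<.035)][:,:2]
    h=np.median(H,0)
    for yaw0 in(18.5,):
        def ax(yaw):
            y=np.radians(yaw);return np.array([np.cos(y),np.sin(y)]),np.array([-np.sin(y),np.cos(y)])
        cx,cy=ax(yaw0)
        F=F[((F-h)@cx<-.11)]
        Hx,Hy=(H-h)@cx,(H-h)@cy;Fx,Fy=(F-h)@cx,(F-h)@cy
        pc=lambda v:np.round(np.percentile(v,[2,50,98])*1000,1)
        print(c,h.round(4),len(H),len(F),"Hx",pc(Hx),"Hy",pc(Hy),"Fx",pc(Fx),"Fy",pc(Fy))
    W=q[(q[:,2]>.034)&(q[:,2]<.05)][:,:2];print("W",np.median(W,0).round(4),((np.median(W,0)-h)@cx).round(4),((np.median(W,0)-h)@cy).round(4))
E
python3 f.py
```

```text
scene [ 0.6081 -0.3423] 232 237 Hx [-41.9   1.3  38.4] Hy [-26.7   0.4  27.3] Fx [-180.1 -141.9 -110.7] Fy [-34.6   0.3  36.1]
W [ 0.5555 -0.3573] -0.0546 0.0025
top [ 0.6011 -0.3386] 284 309 Hx [-52.   -1.1  41.7] Hy [-29.   -1.1  26.6] Fx [-180.9 -143.1 -111.1] Fy [-37.1  -1.3  34.4]
W [ 0.5376 -0.3592] -0.0667 0.0007
```

```bash
cat > g.py <<'E'
from h import *
o=monitor.get_obs();p0=o["position"];r0=R.from_quat(o["ee_rot"]);print(o["clock"],p0)
r1=leanR(18.5);G=np.array([.5345,-.365,.0315]);z=r1.apply([0,0,1])
rows(p0,r0,[(1,G+(.022-.10)*z,r1),(1,G+(.022-.04)*z,r1),(1,G+.022*z,r1)])
print(G+.022*z)
E
python3 g.py
```

```text
3.7 [ 0.54285504 -0.30467056  0.20661326]
[1,0.055,0.084,0.078,0.3,-0.1,-0.6],[1,0.055,0.084,0.138,0.3,-0.1,-0.6],[1,0.055,0.084,0.178,0.3,-0.1,-0.6],
[ 0.54163561 -0.36261246  0.01082676]
```

Emit:
servo_tool:
  motion:
    - [1,0.028,0.042,0.039,0.3,-0.1,-0.6]
    - [1,0.055,0.084,0.078,0.3,-0.1,-0.6]
    - [1,0.055,0.084,0.078,0.3,-0.1,-0.6]
    - [1,0.055,0.084,0.11,0.3,-0.1,-0.6]

```text
clock: 4.2
position: [0.527, -0.3673, 0.0809]
ee_rot: [0.802, -0.571, 0.105, -0.143]
ft_force: [0.6, 0.5, 0.3]
grip_width: 0.996
```

```bash
python3 e.py 2; python3 g.py
```

```text
4.2 [ 0.527  -0.3673  0.0809] [ 0.08  0.49  0.78  1.8  -0.82  0.97  0.01]
[ 0.5274 -0.3634  0.076 ]
[ 0.5269 -0.3631  0.0772]
4.3 [ 0.526879   -0.36313569  0.07722615]
[1,0.004,0.009,-0.033,-0.3,0.3,0.8],[1,0.004,0.010,0.027,-0.3,0.3,0.8],[1,0.004,0.010,0.067,-0.3,0.3,0.8],
[ 0.54163561 -0.36261246  0.01082676]
```

View pics/g2.png

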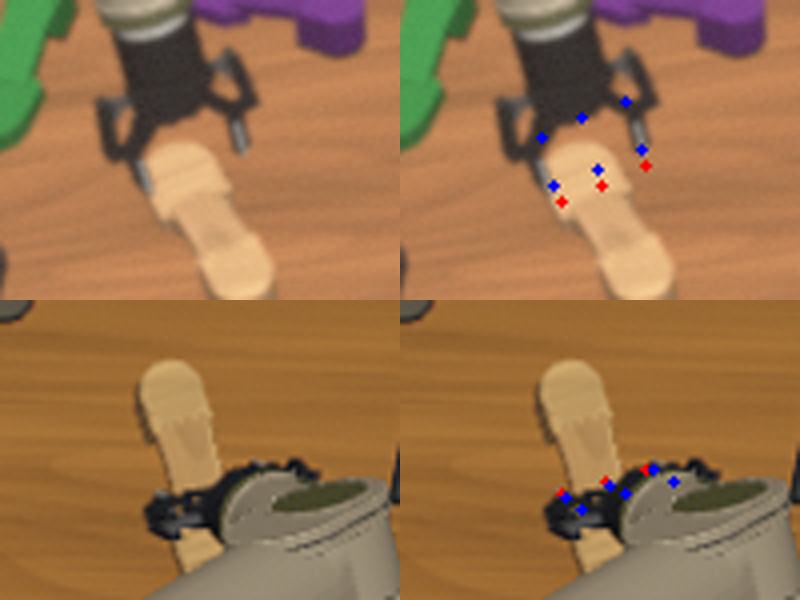

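The scene crop shows the open fingers straddling the wooden clog, tips at about (148,190) and (242,150). The heel is at the camera side (240,265). I'll descend along the tool axis and close.

Emit:
servo_tool:
  motion:
    - [1,0.004,0.01,0.02,-0.3,0.3,0.8]
    - [1,0.004,0.01,0.045,-0.3,0.3,0.8]
    - [1,0.004,0.01,0.067,-0.3,0.3,0.8]
    - [1,0.004,0.01,0.067,-0.3,0.3,0.8]
    - [0,0.004,0.01,0.067,-0.3,0.3,0.8]
    - [0,0.004,0.01,0.067,-0.3,0.3,0.8]
    - [0,0.004,0.01,0.067,-0.3,0.3,0.8]
    - [0,0.004,0.01,0.067,-0.3,0.3,0.8]
  grip_force: 45

```text
clock: 5.3
position: [0.5406, -0.3657, 0.0137]
ee_rot: [0.798, -0.577, 0.103, -0.14]
ft_force: [-3.4, 0.7, 6.4]
grip_width: 0.577
```

```bash
cat > t.py <<'E'
from h import *
o=monitor.get_obs();p0=o["position"];r0=R.from_quat(o["ee_rot"]);print(o["clock"],p0,o["ft_force"].round(1))
print("tool yaw",np.degrees(np.arctan2(*r0.apply([1,0,0])[1::-1]))+90,"lean",np.degrees(np.arccos(-r0.apply([0,0,1])[2])))
def pose(P,yaw,h):  # clog origin xy, yaw, underside height -> TCP
    y=np.radians(yaw);c,s=np.cos(y),np.sin(y);v=-.086+.0055
    return np.array([P[0]+v*c,P[1]+v*s,h+.0315-.0178])
pr=np.array([.620,.054]);ax=np.array([np.cos(np.radians(3.5)),-np.sin(np.radians(3.5))])
pe=pose(pr-.07*ax,-3.5,.05)
T=[(0,p0+[0,0,.03],r0),(0,p0+[0,0,.07],r0)]
p1=p0+[0,0,.07]
for k in range(1,13):
    u=k/12;T.append((0,p1+(np.r_[pe[:2],.084]-p1)*u,leanR(18.5-22*u)))
T+= [(0,pe,leanR(-3.5))]*2
rows(p0,r0,T);print(pe)
E
python3 t.py
```

```text
5.3 [ 0.5405657  -0.36574807  0.01369115] [-3.4  0.7  6.4]
tool yaw 18.25335819990012 lean 20.090561340600022
[0,0.000,-0.010,-0.028,0.0,0.0,0.0],[0,0.000,-0.024,-0.066,0.0,0.0,0.0],[0,-0.036,-0.029,-0.064,-0.1,0.4,1.6],[0,-0.071,-0.035,-0.062,-0.1,1.0,3.3],[0,-0.107,-0.040,-0.060,-0.1,1.6,5.0],[0,-0.143,-0.045,-0.059,-0.1,2.3,6.7],[0,-0.179,-0.051,-0.057,-0.1,2.9,8.4],[0,-0.215,-0.056,-0.055,-0.1,3.5,10.2],[0,-0.250,-0.061,-0.053,-0.1,4.1,11.9],[0,-0.286,-0.066,-0.051,-0.1,4.8,13.6],[0,-0.322,-0.072,-0.050,-0.1,5.4,15.3],[0,-0.358,-0.077,-0.048,-0.1,6.0,17.1],[0,-0.394,-0.082,-0.046,-0.1,6.7,18.8],[0,-0.429,-0.088,-0.044,-0.1,7.3,20.5],[0,-0.429,-0.081,-0.025,-0.1,7.3,20.5],[0,-0.429,-0.081,-0.025,-0.1,7.3,20.5],
[0.46978071 0.06318781 0.0637    ]
```

Emit:
servo_tool:
  motion:
    - [0,0,-0.01,-0.028,0,0,0]
    - [0,0,-0.024,-0.066,0,0,0]
    - [0,-0.036,-0.029,-0.064,-0.1,0.4,1.6]
    - [0,-0.071,-0.035,-0.062,-0.1,1.0,3.3]
    - [0,-0.107,-0.04,-0.06,-0.1,1.6,5.0]
    - [0,-0.143,-0.045,-0.059,-0.1,2.3,6.7]
    - [0,-0.179,-0.051,-0.057,-0.1,2.9,8.4]
    - [0,-0.215,-0.056,-0.055,-0.1,3.5,10.2]
    - [0,-0.25,-0.061,-0.053,-0.1,4.1,11.9]
    - [0,-0.286,-0.066,-0.051,-0.1,4.8,13.6]
    - [0,-0.322,-0.072,-0.05,-0.1,5.4,15.3]
    - [0,-0.358,-0.077,-0.048,-0.1,6.0,17.1]
    - [0,-0.394,-0.082,-0.046,-0.1,6.7,18.8]
    - [0,-0.429,-0.088,-0.044,-0.1,7.3,20.5]
    - [0,-0.429,-0.088,-0.044,-0.1,7.3,20.5]

```text
clock: 7.18
position: [0.4693, 0.0657, 0.0831]
ee_rot: [-0.676, 0.716, -0.126, 0.119]
ft_force: [0.5, 0.2, -2.9]
grip_width: 0.577
```

```bash
cat > v.py <<'E'
from h import *
import sys
n=sys.argv[1]
o=monitor.get_obs();print(o["clock"],o["position"].round(4),o["ft_force"].round(1),o["grip_width"],o["joint_pos"].round(2))
pr=np.array([.620,.054]);yw=np.radians(-3.5);A=np.array([[np.cos(yw),-np.sin(yw)],[np.sin(yw),np.cos(yw)]])
W=lambda x,y,z:np.r_[pr+A@[x,y],z]
ims=[]
for c in("scene","top"):
    p,d=eyes.camera(c);np.savez(f"{c}{n}.npz",p=p,d=d);q=p.copy()
    pts=[W(-.23,-.117,.016),W(-.23,.117,.016),W(.07,-.117,.016),W(.07,.117,.016),W(.03,.021,.044),W(.03,-.021,.044),W(0,0,.261),W(.082,0,.246),W(0,.092,.225),W(0,-.092,.225)]
    S=6
    u0=px(c,W(-.05,0,.1));x0,y0=int(u0[0])-50,int(u0[1])-37
    crop=cv2.resize(p[y0:y0+75,x0:x0+100],None,fx=4,fy=4,interpolation=cv2.INTER_CUBIC);k=crop.copy()
    for P in pts:
        u=(px(c,P)-[x0,y0]+.5)*4;cv2.circle(k,tuple(np.round(u).astype(int)),3,(0,0,255),-1)
    ims.append(np.hstack([crop,k]))
cv2.imwrite(f"pics/v{n}.png",np.vstack(ims))
E
python3 v.py 3
```

```text
7.175 [0.4693 0.0657 0.0831] [ 0.5  0.2 -2.9] 0.5765753278002755 [-0.82 -0.11  0.48  2.32  0.32  0.62 -2.19]
```

View pics/v3.png

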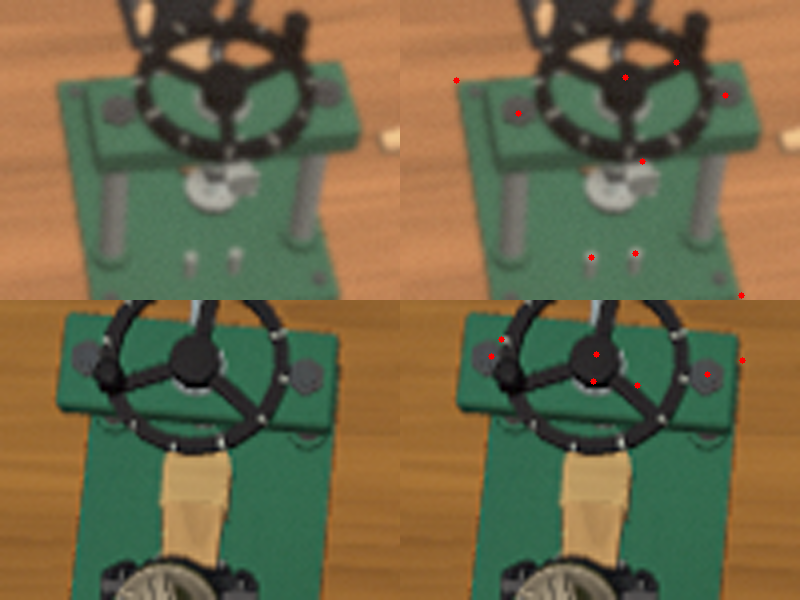

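The press model fits: hub at (594,360) in the top view and pins at (591,255) and (636,250) in the scene view, both within a few mm. The clog is held straight. I'll lower it.

```bash
cat > t2.py <<'E'
from h import *
o=monitor.get_obs();p0=o["position"];r0=R.from_quat(o["ee_rot"]);print(o["clock"],p0,o["ft_force"].round(1))
print("tool yaw",np.degrees(np.arctan2(*r0.apply([1,0,0])[1::-1]))+90,"lean",np.degrees(np.arccos(-r0.apply([0,0,1])[2])))
r1=leanR(-3.5);b=np.array([.4698,.0632,p0[2]])
rows(p0,r0,[(0,b-[0,0,k],r1) for k in(0,.02,.04,.048,.049,.05,.051,.052,.053,.054,.055)])
E
python3 t2.py
```

```text
7.275 [0.46957006 0.06313035 0.08291339] [ 0.5  0.1 -3.4]
tool yaw -3.466199843499382 lean 19.898496537856705
[0,-0.000,-0.000,0.000,0.1,0.0,0.0],[0,-0.000,0.007,0.019,0.1,0.0,0.0],[0,-0.000,0.013,0.038,0.1,0.0,0.0],[0,-0.000,0.016,0.045,0.1,0.0,0.0],[0,-0.000,0.016,0.046,0.1,0.0,0.0],[0,-0.000,0.017,0.047,0.1,0.0,0.0],[0,-0.000,0.017,0.048,0.1,0.0,0.0],[0,-0.000,0.017,0.049,0.1,0.0,0.0],[0,-0.000,0.018,0.050,0.1,0.0,0.0],[0,-0.000,0.018,0.051,0.1,0.0,0.0],[0,-0.000,0.019,0.052,0.1,0.0,0.0],
```

Emit:
servo_tool:
  motion:
    - [0,0,0.004,0.012,0,0,0]
    - [0,0,0.01,0.028,0,0,0]
    - [0,0,0.015,0.042,0,0,0]
    - [0,0,0.016,0.046,0,0,0]
    - [0,0,0.017,0.048,0,0,0]
    - [0,0,0.017,0.048,0,0,0]
    - [0,0,0.017,0.048,0,0,0]

```text
clock: 8.15
position: [0.4706, 0.0637, 0.0327]
ee_rot: [-0.675, 0.717, -0.126, 0.119]
ft_force: [0.7, 0.2, -3.1]
grip_width: 0.576
```

Emit:
servo_tool:
  motion:
    - [0,0,0.0004,0.001,0,0,0]
    - [0,0,0.0007,0.002,0,0,0]
    - [0,0,0.0007,0.002,0,0,0]

```text
clock: 8.52
position: [0.4703, 0.0636, 0.03]
ee_rot: [-0.675, 0.717, -0.126, 0.119]
ft_force: [0.5, 0.2, -2.9]
grip_width: 0.576
```

Emit:
servo_tool:
  motion:
    - [0,0,0.0004,0.001,0,0,0]
    - [0,0,0.0004,0.001,0,0,0]

```text
clock: 8.78
position: [0.4709, 0.0637, 0.0296]
ee_rot: [-0.675, 0.717, -0.126, 0.119]
ft_force: [-4.8, -0.6, 8.6]
grip_width: 0.573
```

Emit:
servo_tool:
  motion:
    - [0,0,-0.0002,-0.0005,0,0,0]
    - [0,0,-0.0058,0.0016,0,0,0]
    - [0,0,-0.0115,0.0036,0,0,0]
    - [0,0,-0.0171,0.0057,0,0,0]
    - [0,0,-0.0228,0.0077,0,0,0]
    - [0,0,-0.0284,0.0098,0,0,0]
    - [0,0,-0.034,0.0118,0,0,0]
    - [0,0,-0.0397,0.0139,0,0,0]
    - [0,0,-0.0453,0.0159,0,0,0]
    - [0,0,-0.0491,0.0173,0,0,0]
    - [0,0,-0.0528,0.0187,0,0,0]
    - [0,0,-0.0528,0.0187,0,0,0]

```text
clock: 10.28
position: [0.5271, 0.0602, 0.0297]
ee_rot: [-0.675, 0.717, -0.126, 0.119]
ft_force: [0.9, 0.8, -0.2]
grip_width: 0.578
```

```bash
python3 t2.py|head -2; python3 v.py 4
```

```text
10.275 [0.52709573 0.06021541 0.02969195] [ 0.9  0.8 -0.2]
tool yaw -3.4751119689437218 lean 20.010177686061812
10.275 [0.5271 0.0602 0.0297] [ 0.9  0.8 -0.2] 0.5775133160573716 [-0.75  0.16  0.5   2.23  0.08  0.44 -1.96]
```

View pics/v4.png

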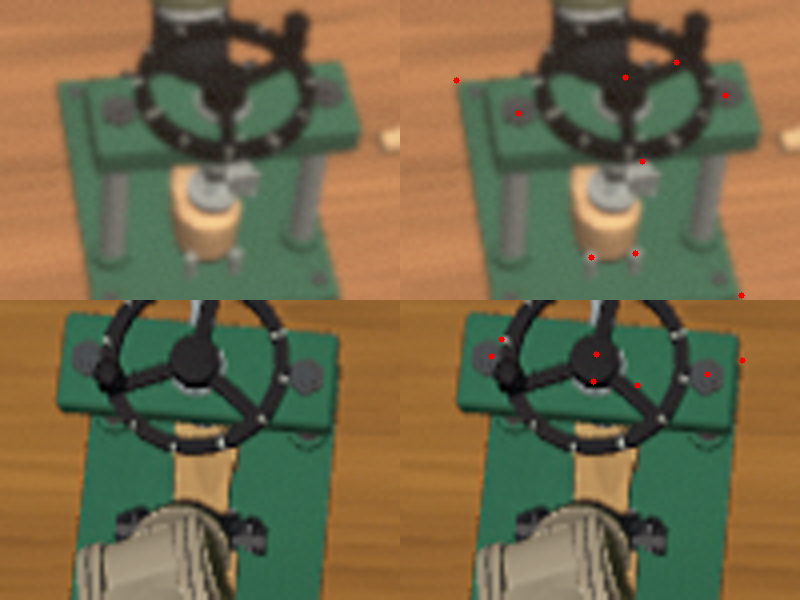

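```bash
cat > m.py <<'E'
from h import *
import sys
n=sys.argv[1]
pr=np.array([.620,.054]);yw=np.radians(-3.5);A=np.array([[np.cos(yw),-np.sin(yw)],[np.sin(yw),np.cos(yw)]])
for c in("scene","top"):
    z=np.load(f"{c}{n}.npz");p,d=z["p"].astype(int),z["d"];C=cloud(c,d);X=(C[...,:2]-pr)@A
    wood=(p[...,2]-p[...,1]>10)&(d>0)
    def st(nm,m):
        if m.sum()>3:q=X[m];print(c,nm,m.sum(),"x",(np.percentile(q[:,0],[3,97])*1e3).round(1),"y",(np.percentile(q[:,1],[3,97])*1e3).round(1),"ymid",(np.percentile(q[:,1],[3,97]).mean()*1e3).round(1))
    roi=(abs(X[...,0]+.05)<.25)&(abs(X[...,1])<.09)
    Z=C[...,2]
    st("heel",wood&roi&(Z>.03)&(Z<.08)&(X[...,0]>-.045))
    st("waist",wood&roi&(Z>.03)&(Z<.08)&(X[...,0]<-.05)&(X[...,0]>-.08))
    st("fore",wood&roi&(Z>.03)&(Z<.08)&(X[...,0]<-.125))
    metal=(p.max(2)-p.min(2)<25)&(d>0)&(Z>.02)&(Z<.05)&(X[...,0]>.015)&(X[...,0]<.05)&(abs(X[...,1])<.04);st("pins",metal)
E
python3 m.py 4;python3 m.py 3
```

```text
scene heel 188 x [-38.4  23. ] y [-27.7  24.9] ymid -1.4
scene waist 8 x [-57.6 -51.8] y [-23.1  -2.5] ymid -12.8
scene pins 35 x [21.6 37.4] y [-25.2  27.4] ymid 1.1
top heel 34 x [-44.1 -18. ] y [-28.4  26.9] ymid -0.7
top waist 118 x [-78.9 -50.2] y [-24.3  23.6] ymid -0.4
top fore 13 x [-162.8 -132.4] y [-36.9 -31.7] ymid -34.3
scene pins 35 x [27.6 39.6] y [-26.2  27.5] ymid 0.6
```

Emit:
servo_tool:
  motion:
    - [0,-0.001,-0.0019,0.0007,0,0,0]
    - [0,-0.002,-0.0038,0.0014,0,0,0]
    - [0,-0.002,-0.0056,0.0021,0,0,0]
    - [0,-0.002,-0.0066,0.0024,0,0,0]
    - [0,-0.002,-0.0075,0.0027,0,0,0]

```text
clock: 11.0
position: [0.5341, 0.0618, 0.0297]
ee_rot: [-0.675, 0.717, -0.126, 0.119]
ft_force: [-6.8, 0.6, 9.4]
grip_width: 0.575
```

Emit:
servo_tool:
  motion:
    - [0,0,-0.0002,-0.0005,0,0,0]
    - [0,0,-0.0002,-0.0005,0,0,0]

```text
clock: 11.25
position: [0.534, 0.0617, 0.0298]
ee_rot: [-0.675, 0.717, -0.126, 0.119]
ft_force: [-0.7, 0.9, -1.3]
grip_width: 0.576
```

Only bed contact so far; continue creeping.

Emit:
servo_tool:
  motion:
    - [0,0,-0.001,0.0003,0,0,0]
    - [0,0,-0.0019,0.0006,0,0,0]
    - [0,0,-0.0019,0.0006,0,0,0]

```text
clock: 11.62
position: [0.5363, 0.0615, 0.03]
ee_rot: [-0.675, 0.717, -0.126, 0.119]
ft_force: [-0.4, 0.7, -2.5]
grip_width: 0.577
```

Emit:
servo_tool:
  motion:
    - [0,0,-0.0009,0.0003,0,0,0]
    - [0,0,-0.0018,0.0008,0,0,0]
    - [0,0,-0.0028,0.0012,0,0,0]
    - [0,0,-0.0028,0.0012,0,0,0]

```text
clock: 12.12
position: [0.5367, 0.0615, 0.0295]
ee_rot: [-0.675, 0.718, -0.124, 0.117]
ft_force: [-31.0, 0.1, 33.0]
grip_width: 0.578
```

Emit:
servo_tool:
  motion:
    - [0,0,0.0018,-0.0013,0,0,0]
    - [0,0,0.002,-0.0014,0,0,0]
    - [0,0,0.002,-0.0014,0,0,0]

```text
clock: 12.5
position: [0.5366, 0.0614, 0.0302]
ee_rot: [-0.675, 0.717, -0.126, 0.118]
ft_force: [-4.0, -0.1, -2.3]
grip_width: 0.579
```

```bash
python3 v.py 5; python3 m.py 5;python3 t2.py|head -2
```

```text
12.5 [0.5366 0.0614 0.0302] [-4.  -0.1 -2.3] 0.5785430066269661 [-0.73  0.18  0.49  2.21  0.05  0.45 -1.93]
scene heel 207 x [-36.5  32. ] y [-25.9  28.3] ymid 1.2
scene waist 9 x [-66.3 -53.8] y [-22.5  -1.5] ymid -12.0
scene pins 34 x [27.  38.3] y [-25.6  27.4] ymid 0.9
top heel 35 x [-44.6 -19.6] y [-25.9  28.2] ymid 1.2
top waist 105 x [-76.3 -50.5] y [-21.5  24.5] ymid 1.5
top fore 13 x [-151.7 -127.9] y [-35.9 -30.6] ymid -33.2
12.6 [0.53661975 0.06136249 0.03019179] [-3.4 -0.8 -1.9]
tool yaw -3.4870816283299177 lean 19.885186785206802
```

View pics/v5.png

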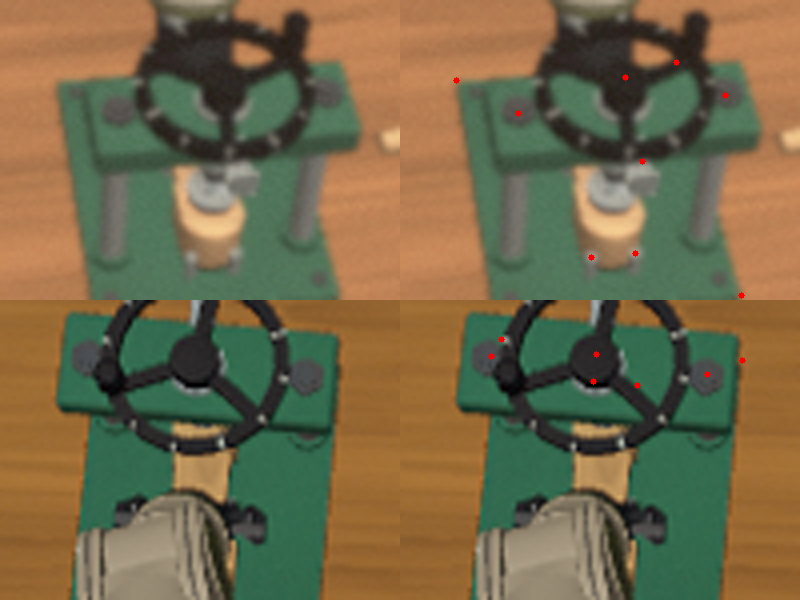

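Heel is centred on the pins (heel and pins agree to 0.3 mm in y) with a light 4 N seating force. Lower fully, release and retreat.

Emit:
servo_tool:
  motion:
    - [0,0,0.0002,0.0008,0,0,0]
    - [0,0,0.0002,0.0008,0,0,0]
    - [1,0,0.0002,0.0008,0,0,0]
    - [1,0,0.0002,0.0008,0,0,0]
    - [1,0,0.0002,0.0008,0,0,0]
    - [1,0,0.0002,0.0008,0,0,0]
    - [1,0,0,-0.02,0,0,0]
    - [1,0,0,-0.06,0,0,0]
    - [1,0,0,-0.11,0,0,0]

```text
clock: 13.72
position: [0.4988, 0.0634, 0.1345]
ee_rot: [-0.675, 0.717, -0.126, 0.118]
ft_force: [0.9, 1.1, 0.6]
grip_width: 1.001
```

```bash
python3 v.py 6; python3 m.py 6;python3 t2.py|head -2
```

```text
13.725 [0.4988 0.0634 0.1345] [0.9 1.1 0.6] 1.0005668211255563 [-0.83 -0.13  0.51  2.21  0.28  0.74 -2.13]
scene heel 210 x [-33.1  30.8] y [-26.1  27.8] ymid 0.9
scene waist 10 x [-67.1 -51. ] y [-21.8  -2.6] ymid -12.2
scene pins 28 x [25.3 38.9] y [-26.   27.1] ymid 0.5
top heel 34 x [-43.5 -17.7] y [-25.5  27.3] ymid 0.9
top waist 115 x [-79.4 -50.6] y [-21.5  24.3] ymid 1.4
top fore 40 x [-176.8 -139.6] y [-35.5 -22. ] ymid -28.7
13.825 [0.50116043 0.06474311 0.13902164] [0.8 1.8 0.4]
tool yaw -3.469675277448033 lean 20.32504679762207
```

The clog is home and released. Next I'll locate the handle from the depth clouds.

```bash
cat > w.py <<'E'
from h import *
ce=np.array([.620,.055])
for n in("3","6"):
  for c in("scene","top"):
    z=np.load(f"{c}{n}.npz");d=z["d"];C=cloud(c,d)
    rad=np.hypot(C[...,0]-ce[0],C[...,1]-ce[1])
    m=(d>0)&(C[...,2]>.27)&(C[...,2]<.315)&(rad>.045)&(rad<.1)&(C[...,0]>.56)
    if m.sum()<2: continue
    h=C[m];t=h[h[:,2]>.288];
    for k in(h,t):
        q=k.mean(0);v=q[:2]-ce;a=np.degrees(np.arctan2(v[1],v[0]));print(c,n,len(k),q.round(4),"r",np.hypot(*v).round(4),"wheel deg",(180-(a+3.5)).round(1))
    hb=C[(d>0)&(C[...,2]>.254)&(C[...,2]<.27)&(rad<.03)];print(" hub",len(hb),hb.mean(0).round(4))
    rm=C[(d>0)&(C[...,2]>.235)&(C[...,2]<.262)&(rad>.06)&(rad<.095)][:,:2]
    if len(rm)>20:
        A=np.c_[2*rm,np.ones(len(rm))];s=np.linalg.lstsq(A,(rm**2).sum(1),rcond=None)[0];print(" rim",len(rm),s[:2].round(4),np.sqrt(s[2]+s[:2]@s[:2]).round(4))
E
python3 w.py
```

```text
scene 3 59 [0.6031 0.1198 0.2893] r 0.067 wheel deg 71.9
scene 3 35 [0.6013 0.1209 0.2962] r 0.0685 wheel deg 70.6
 hub 102 [0.6234 0.0546 0.2592]
 rim 609 [0.6239 0.0543] 0.0724
top 3 58 [0.5922 0.1202 0.2935] r 0.0709 wheel deg 63.4
top 3 47 [0.5933 0.1208 0.297 ] r 0.071 wheel deg 64.4
 hub 124 [0.6164 0.0543 0.2615]
 rim 605 [0.6173 0.0547] 0.0729
scene 6 62 [0.6032 0.1196 0.2875] r 0.0667 wheel deg 71.9
scene 6 33 [0.601  0.1203 0.2959] r 0.068 wheel deg 70.3
 hub 98 [0.6236 0.0547 0.2596]
 rim 612 [0.6241 0.0541] 0.0721
top 6 57 [0.5924 0.1202 0.294 ] r 0.0708 wheel deg 63.6
top 6 48 [0.5935 0.1209 0.2972] r 0.0711 wheel deg 64.6
 hub 123 [0.6166 0.0541 0.2611]
 rim 609 [0.6171 0.0544] 0.0728
```

```bash
cat > t3.py <<'E'
from h import *
o=monitor.get_obs();p0=o["position"];r0=R.from_quat(o["ee_rot"]);print(o["clock"],p0)
H=np.array([.597,.121,.34]);T=[]
for k in range(1,5):T.append((1,p0+[-.003*k,0,.06*k],r0))
p1=T[-1][1]
for k in range(1,12):
    u=k/11;T.append((1,p1+(H-p1)*u,leanR(-3.5+(95+3.5)*u,20*(1-u))))
T+=[(1,H,leanR(95,0))]
rows(p0,r0,T)
E
python3 t3.py
```

```text
13.825 [0.50116043 0.06474311 0.13902164]
[1,-0.000,-0.018,-0.057,0.0,0.0,0.0],[1,-0.000,-0.036,-0.115,0.0,0.0,0.0],[1,-0.000,-0.054,-0.172,0.0,0.0,0.0],[1,-0.001,-0.072,-0.229,0.0,0.0,0.0],[1,-0.006,-0.080,-0.223,-2.2,-2.6,-8.5],[1,-0.012,-0.087,-0.216,-4.0,-5.3,-17.1],[1,-0.018,-0.095,-0.209,-5.7,-7.7,-25.7],[1,-0.023,-0.103,-0.203,-7.4,-9.9,-34.4],[1,-0.029,-0.110,-0.196,-9.1,-11.8,-43.2],[1,-0.035,-0.118,-0.189,-10.6,-13.4,-52.1],[1,-0.040,-0.126,-0.183,-11.9,-14.7,-61.0],[1,-0.046,-0.133,-0.176,-13.1,-15.7,-70.0],[1,-0.052,-0.141,-0.169,-14.1,-16.5,-79.1],[1,-0.057,-0.149,-0.163,-14.8,-17.0,-88.2],[1,-0.063,-0.156,-0.156,-15.3,-17.2,-97.4],[1,-0.063,-0.156,-0.156,-15.3,-17.2,-97.4],
```

Emit:
servo_tool:
  motion:
    - [1,0,-0.018,-0.057,0,0,0]
    - [1,0,-0.036,-0.115,0,0,0]
    - [1,0,-0.054,-0.172,0,0,0]
    - [1,-0.001,-0.072,-0.229,0,0,0]
    - [1,-0.006,-0.08,-0.223,-2.2,-2.6,-8.5]
    - [1,-0.012,-0.087,-0.216,-4.0,-5.3,-17.1]
    - [1,-0.018,-0.095,-0.209,-5.7,-7.7,-25.7]
    - [1,-0.023,-0.103,-0.203,-7.4,-9.9,-34.4]
    - [1,-0.029,-0.11,-0.196,-9.1,-11.8,-43.2]
    - [1,-0.035,-0.118,-0.189,-10.6,-13.4,-52.1]
    - [1,-0.04,-0.126,-0.183,-11.9,-14.7,-61.0]
    - [1,-0.046,-0.133,-0.176,-13.1,-15.7,-70.0]
    - [1,-0.052,-0.141,-0.169,-14.1,-16.5,-79.1]
    - [1,-0.057,-0.149,-0.163,-14.8,-17.0,-88.2]
    - [1,-0.063,-0.156,-0.156,-15.3,-17.2,-97.4]
    - [1,-0.063,-0.156,-0.156,-15.3,-17.2,-97.4]

```text
clock: 15.82
position: [0.5968, 0.122, 0.3325]
ee_rot: [0.999, 0.044, -0.004, 0.003]
ft_force: [0.4, -0.8, 0.2]
grip_width: 0.998
```

```bash
cat > q.py <<'E'
from h import *
o=monitor.get_obs();p0=o["position"];r0=R.from_quat(o["ee_rot"]);print(o["clock"],p0.round(4),o["joint_pos"].round(2),o["ft_force"].round(1),o["grip_width"])
print("x",r0.apply([1,0,0]).round(3),"y",r0.apply([0,1,0]).round(3),"z",r0.apply([0,0,1]).round(3))
H=np.array([.597,.121,.262]);rows(p0,r0,[(1,H,leanR(95,0))])
E
python3 q.py
```

```text
15.825 [0.5968 0.122  0.3325] [-0.86  0.32  0.77  1.36 -0.22  1.55 -0.02] [ 0.4 -0.8  0.2] 0.997994019033889
x [ 0.996  0.088 -0.009] y [ 0.088 -0.996  0.005] z [-0.008 -0.006 -1.   ]
[1,0.001,0.001,0.070,0.3,0.5,0.1],
```

Emit:
servo_tool:
  motion:
    - [1,0.001,0.001,0.035,0.3,0.5,0]
    - [1,0.001,0.001,0.06,0.3,0.5,0]
    - [1,0.001,0.001,0.07,0.3,0.5,0]
    - [1,0.001,0.001,0.07,0.3,0.5,0]
    - [0,0.001,0.001,0.07,0.3,0.5,0]
    - [0,0.001,0.001,0.07,0.3,0.5,0]
    - [0,0.001,0.001,0.07,0.3,0.5,0]
    - [0,0.001,0.001,0.07,0.3,0.5,0]
    - [0,0.001,0.001,0.07,0.3,0.5,0]
    - [0,0.001,0.001,0.07,0.3,0.5,0]
  grip_force: 60

```text
clock: 17.08
position: [0.5973, 0.1198, 0.2644]
ee_rot: [0.999, 0.044, 0.001, -0.001]
ft_force: [-3.0, 0.4, 5.3]
grip_width: 0.262
```

```bash
python3 q.py
```

```text
17.075 [0.5973 0.1198 0.2644] [-0.86  0.33  0.76  1.49 -0.23  1.41 -0.  ] [-3.   0.4  5.3] 0.26164864966089246
x [0.996 0.087 0.002] y [ 0.087 -0.996 -0.002] z [ 0.002  0.002 -1.   ]
[1,-0.000,-0.001,0.002,-0.1,-0.1,0.0],
```

```bash
cat > k.py <<'E'
from h import *
import sys
# usage: k.py cx cy  [start stop step] (deg of wheel, relative), prints state and rows
ce=np.array([float(sys.argv[1]),float(sys.argv[2])]);o=monitor.get_obs();p=o["position"];r0=R.from_quat(o["ee_rot"]);f=o["ft_force"]
v=p[:2]-ce;a=np.arctan2(v[1],v[0]);rad=v/np.hypot(*v);tan=np.array([rad[1],-rad[0]])
print(o["clock"],p.round(4),"r %.4f wheel %.1f deg"%(np.hypot(*v),180-np.degrees(a)-3.5),"f",f.round(1),"resist %.1f radial-out %.1f"%(-f[:2]@tan,f[:2]@rad),"grip %.3f"%o["grip_width"],o["joint_pos"].round(2))
with open("log.txt","a") as F:print(o["clock"],*p,*f,file=F)
L=np.loadtxt("log.txt",ndmin=2)
if len(L)>4:
    q=L[:,1:3];s=np.linalg.lstsq(np.c_[2*q,np.ones(len(q))],(q**2).sum(1),rcond=None)[0];print("fit centre",s[:2].round(4),"r",np.sqrt(s[2]+s[:2]@s[:2]).round(4))
if len(sys.argv)>3:
    tot,n=float(sys.argv[3]),int(sys.argv[4])
    T=[]
    for k in range(1,n+1):
        b=a-np.radians(tot*k/n);T.append((0,np.r_[ce+.0705*np.array([np.cos(b),np.sin(b)]),.2645],r0))
    rows(p,r0,T)
E
rm -f log.txt; python3 k.py .6206 .0544 60 12
```

```text
17.075 [0.5973 0.1198 0.2644] r 0.0694 wheel 66.9 deg f [-3.   0.4  5.3] resist 2.7 radial-out 1.4 grip 0.262 [-0.86  0.33  0.76  1.49 -0.23  1.41 -0.  ]
[0,0.006,-0.002,-0.000,0.0,0.0,0.0],[0,0.012,-0.003,-0.000,0.0,0.0,0.0],[0,0.018,-0.003,-0.000,0.0,0.0,0.0],[0,0.024,-0.003,0.000,0.0,0.0,0.0],[0,0.030,-0.002,0.000,0.0,0.0,0.0],[0,0.036,-0.001,0.000,0.0,0.0,0.0],[0,0.042,0.001,0.000,0.0,0.0,0.0],[0,0.048,0.003,0.000,0.0,0.0,0.0],[0,0.053,0.006,0.000,0.0,0.0,0.0],[0,0.058,0.010,0.000,0.0,0.0,0.0],[0,0.063,0.013,0.000,0.0,0.0,0.0],[0,0.068,0.018,0.000,0.0,0.0,0.0],
```

Emit:
servo_tool:
  motion:
    - [0,0.006,-0.002,-0.0005,0,0,0]
    - [0,0.012,-0.003,-0.0005,0,0,0]
    - [0,0.018,-0.003,-0.0005,0,0,0]
    - [0,0.024,-0.003,-0.0005,0,0,0]
    - [0,0.03,-0.002,-0.0005,0,0,0]
    - [0,0.036,-0.001,-0.0005,0,0,0]

```text
clock: 17.82
position: [0.6322, 0.1221, 0.2645]
ee_rot: [0.999, 0.043, -0.001, 0.0]
ft_force: [-8.0, -5.5, 5.2]
grip_width: 0.264
```

```bash
python3 k.py .6206 .0544 60 10
```

```text
17.825 [0.6322 0.1221 0.2645] r 0.0687 wheel 96.2 deg f [-8.  -5.5  5.2] resist 6.9 radial-out -6.7 grip 0.264 [-0.8   0.43  0.75  1.39 -0.29  1.44  0.03]
[0,0.007,0.000,-0.000,0.0,0.0,0.0],[0,0.014,0.003,-0.000,0.0,0.0,0.0],[0,0.021,0.007,-0.000,0.0,0.0,0.0],[0,0.027,0.011,-0.000,0.0,0.0,0.0],[0,0.032,0.016,-0.000,0.0,0.0,0.0],[0,0.037,0.022,-0.000,0.0,0.0,0.0],[0,0.042,0.028,-0.000,0.0,0.0,0.0],[0,0.045,0.034,-0.000,0.0,0.0,0.0],[0,0.048,0.041,-0.000,0.0,0.0,0.0],[0,0.051,0.048,-0.000,0.0,0.0,0.0],
```

Emit:
servo_tool:
  motion:
    - [0,0.007,0.001,0,0,0,0]
    - [0,0.014,0.004,0,0,0,0]
    - [0,0.02,0.008,0,0,0,0]
    - [0,0.026,0.012,0,0,0,0]
    - [0,0.031,0.017,0,0,0,0]
    - [0,0.036,0.023,0,0,0,0]
    - [0,0.041,0.029,0,0,0,0]
    - [0,0.044,0.035,0,0,0,0]
    - [0,0.047,0.042,0,0,0,0]
    - [0,0.05,0.049,0,0,0,0]

```text
clock: 19.08
position: [0.6846, 0.0791, 0.2645]
ee_rot: [0.999, 0.044, -0.002, -0.001]
ft_force: [-21.2, -0.8, 10.4]
grip_width: 0.265
```

```bash
sed -i 's/ce+.0705\*/ce+np.hypot(*v)*/' k.py; python3 k.py .6206 .0544 30 6
```

```text
19.075 [0.6846 0.0791 0.2645] r 0.0686 wheel 155.4 deg f [-21.2  -0.8  10.4] resist 6.9 radial-out -20.1 grip 0.265 [-0.65  0.55  0.74  1.24 -0.36  1.49  0.13]
[0,0.001,0.006,-0.000,0.0,0.0,0.0],[0,0.002,0.012,-0.000,0.0,0.0,0.0],[0,0.003,0.018,-0.000,0.0,0.0,0.0],[0,0.003,0.024,-0.000,0.0,0.0,0.0],[0,0.002,0.030,-0.000,0.0,0.0,0.0],[0,0.001,0.036,-0.000,0.0,0.0,0.0],
```

```bash
cat > foot.py <<'E'
from h import *
ce=np.array([.622,.0535])
for n in("0","6"):
    z=np.load(f"scene{n}.npz");p,d=z["p"].astype(int),z["d"];C=cloud("scene",d)
    m=(d>0)&(p.max(2)-p.min(2)<28)&(np.hypot(C[...,0]-ce[0],C[...,1]-ce[1])<.034)&(C[...,2]>.06)&(C[...,2]<.17)
    q=C[m];print(n,len(q))
    for a in np.arange(.06,.17,.005):
        k=q[(q[:,2]>=a)&(q[:,2]<a+.005)]
        if len(k):print(round(a,3),len(k),"x",(k[:,0].min()-ce[0]).round(3),(k[:,0].max()-ce[0]).round(3),"y",(k[:,1].min()-ce[1]).round(3),(k[:,1].max()-ce[1]).round(3),"bright",p[m][(q[:,2]>=a)&(q[:,2]<a+.005)].mean().round(0))
E
python3 foot.py;python3 k.py .619 .053 30 6
```

```text
0 119
0.095 4 x 0.01 0.021 y -0.017 0.013 bright 95.0
0.1 13 x -0.001 0.024 y -0.021 0.019 bright 125.0
0.105 35 x -0.021 0.024 y -0.019 0.017 bright 151.0
0.11 19 x -0.005 0.026 y -0.022 0.02 bright 152.0
0.115 9 x -0.005 0.015 y -0.017 0.009 bright 163.0
0.12 8 x 0.002 0.015 y -0.011 0.009 bright 152.0
0.125 4 x 0.001 0.011 y -0.006 0.001 bright 119.0
0.13 8 x -0.006 0.011 y -0.013 0.009 bright 118.0
0.135 7 x 0.005 0.011 y -0.009 0.009 bright 98.0
0.14 2 x 0.008 0.014 y -0.007 -0.001 bright 84.0
0.145 2 x 0.007 0.009 y -0.01 -0.004 bright 103.0
0.15 4 x 0.006 0.014 y -0.008 0.002 bright 106.0
0.155 1 x 0.01 0.01 y -0.012 -0.012 bright 90.0
0.165 3 x 0.019 0.023 y -0.007 -0.001 bright 97.0
6 97
0.095 1 x -0.019 -0.019 y -0.008 -0.008 bright 154.0
0.1 4 x -0.019 0.013 y -0.016 0.007 bright 153.0
0.105 33 x -0.014 0.025 y -0.02 0.013 bright 160.0
0.11 16 x -0.017 0.026 y -0.02 0.016 bright 157.0
0.115 6 x 0.0 0.015 y -0.011 0.012 bright 161.0
0.12 6 x -0.001 0.013 y -0.01 0.01 bright 143.0
0.125 9 x -0.007 0.013 y -0.012 0.01 bright 134.0
0.13 3 x -0.002 0.012 y -0.011 0.004 bright 118.0
0.135 8 x 0.003 0.013 y -0.009 0.009 bright 93.0
0.14 4 x 0.005 0.013 y -0.006 0.004 bright 99.0
0.15 6 x 0.008 0.014 y -0.011 0.002 bright 104.0
0.165 1 x 0.022 0.022 y -0.001 -0.001 bright 101.0
19.075 [0.6846 0.0791 0.2645] r 0.0706 wheel 154.8 deg f [-21.2  -0.8  10.4] resist 7.1 radial-out -20.0 grip 0.265 [-0.65  0.55  0.74  1.24 -0.36  1.49  0.13]
[0,0.002,0.006,-0.000,0.0,0.0,0.0],[0,0.003,0.012,-0.000,0.0,0.0,0.0],[0,0.003,0.018,-0.000,0.0,0.0,0.0],[0,0.003,0.024,-0.000,0.0,0.0,0.0],[0,0.002,0.030,-0.000,0.0,0.0,0.0],[0,0.001,0.037,-0.000,0.0,0.0,0.0],
```

Emit:
servo_tool:
  motion:
    - [0,0.0,0.006,-0.001,0,0,0]
    - [0,0.001,0.012,-0.001,0,0,0]
    - [0,0.001,0.018,-0.001,0,0,0]
    - [0,0.001,0.024,-0.001,0,0,0]
    - [0,0.0,0.03,-0.001,0,0,0]
    - [0,-0.001,0.037,-0.001,0,0,0]

```text
clock: 19.82
position: [0.6891, 0.0455, 0.2646]
ee_rot: [0.999, 0.045, 0.0, -0.002]
ft_force: [-2.8, 7.9, -0.9]
grip_width: 0.26
```

```bash
python3 k.py .619 .053 20 4
```

```text
19.825 [0.6891 0.0455 0.2646] r 0.0705 wheel 182.6 deg f [-2.8  7.9 -0.9] resist 7.5 radial-out -3.7 grip 0.260 [-0.6   0.55  0.74  1.24 -0.36  1.49  0.19]
fit centre [0.6194 0.0533] r 0.0701
[0,-0.001,0.006,0.000,0.0,0.0,0.0],[0,-0.003,0.012,0.000,0.0,0.0,0.0],[0,-0.006,0.017,-0.000,0.0,0.0,0.0],[0,-0.009,0.023,-0.000,0.0,0.0,0.0],
```

Emit:
servo_tool:
  motion:
    - [0,-0.001,0.006,0,0,0,0]
    - [0,-0.003,0.012,0,0,0,0]
    - [0,-0.006,0.017,0,0,0,0]
    - [0,-0.009,0.023,0,0,0,0]

```text
clock: 20.32
position: [0.6824, 0.0219, 0.2646]
ee_rot: [0.999, 0.045, 0.001, -0.002]
ft_force: [-0.7, 8.5, -1.1]
grip_width: 0.262
```

```bash
python3 k.py .6192 .0532 20 5; python3 k.py .6192 .0532 12 4|tail -1
```

```text
20.325 [0.6824 0.0219 0.2646] r 0.0705 wheel 202.8 deg f [-0.7  8.5 -1.1] resist 7.3 radial-out -4.4 grip 0.262 [-0.58  0.53  0.75  1.27 -0.36  1.48  0.22]
fit centre [0.6193 0.053 ] r 0.0703
[0,-0.003,0.004,0.000,0.0,0.0,0.0],[0,-0.006,0.008,0.000,0.0,0.0,0.0],[0,-0.009,0.012,0.000,0.0,0.0,0.0],[0,-0.012,0.015,0.000,0.0,0.0,0.0],[0,-0.016,0.018,-0.000,0.0,0.0,0.0],
[0,-0.002,0.003,0.000,0.0,0.0,0.0],[0,-0.004,0.006,0.000,0.0,0.0,0.0],[0,-0.007,0.009,0.000,0.0,0.0,0.0],[0,-0.009,0.012,0.000,0.0,0.0,0.0],
```

Emit:
servo_tool:
  motion:
    - [0,-0.003,0.004,0,0,0,0]
    - [0,-0.006,0.008,0,0,0,0]
    - [0,-0.009,0.012,0,0,0,0]
    - [0,-0.012,0.015,0,0,0,0]
    - [0,-0.016,0.018,0,0,0,0]

```text
clock: 20.95
position: [0.6684, 0.0025, 0.2645]
ee_rot: [0.999, 0.045, 0.001, -0.002]
ft_force: [3.6, 6.0, -2.7]
grip_width: 0.267
```

```bash
python3 k.py .6192 .0532 12 3
```

```text
20.95 [0.6684 0.0025 0.2645] r 0.0707 wheel 222.3 deg f [ 3.6  6.  -2.7] resist 6.8 radial-out -1.8 grip 0.267 [-0.58  0.49  0.76  1.32 -0.34  1.46  0.25]
fit centre [0.6192 0.0529] r 0.0704
[0,-0.004,0.003,0.000,0.0,0.0,0.0],[0,-0.008,0.006,0.000,0.0,0.0,0.0],[0,-0.012,0.008,-0.000,0.0,0.0,0.0],
```

Emit:
servo_tool:
  motion:
    - [0,-0.004,0.003,0,0,0,0]
    - [0,-0.008,0.006,0,0,0,0]
    - [0,-0.012,0.008,0,0,0,0]

```text
clock: 21.32
position: [0.6573, -0.0065, 0.2646]
ee_rot: [0.999, 0.045, 0.001, -0.002]
ft_force: [4.5, 8.3, -3.7]
grip_width: 0.264
```

```bash
python3 k.py .6192 .053 12 3
```

```text
21.325 [ 0.6573 -0.0065  0.2646] r 0.0706 wheel 233.9 deg f [ 4.5  8.3 -3.7] resist 8.2 radial-out -4.6 grip 0.264 [-0.59  0.46  0.77  1.35 -0.32  1.45  0.25]
fit centre [0.6191 0.0529] r 0.0705
[0,-0.004,0.002,0.000,0.0,0.0,0.0],[0,-0.009,0.004,0.000,0.0,0.0,0.0],[0,-0.014,0.005,0.000,0.0,0.0,0.0],
```

Emit:
servo_tool:
  motion:
    - [0,-0.004,0.002,0,0,0,0]
    - [0,-0.009,0.004,0,0,0,0]
    - [0,-0.014,0.006,0,0,0,0]

```text
clock: 21.7
position: [0.644, -0.0133, 0.2646]
ee_rot: [0.999, 0.046, 0.001, -0.002]
ft_force: [5.0, 10.6, -2.1]
grip_width: 0.259
```

```bash
python3 k.py .6191 .053 12 3
```

```text
21.7 [ 0.644  -0.0133  0.2646] r 0.0708 wheel 245.9 deg f [ 5.  10.6 -2.1] resist 8.4 radial-out -8.2 grip 0.259 [-0.6   0.43  0.78  1.39 -0.3   1.44  0.26]
fit centre [0.6191 0.0528] r 0.0705
[0,-0.005,0.001,0.000,0.0,0.0,0.0],[0,-0.010,0.002,0.000,0.0,0.0,0.0],[0,-0.015,0.002,0.000,0.0,0.0,0.0],
```

Emit:
servo_tool:
  motion:
    - [0,-0.005,0.0005,0,0,0,0]
    - [0,-0.01,0.0012,0,0,0,0]
    - [0,-0.0148,0.0014,0,0,0,0]

```text
clock: 22.08
position: [0.6295, -0.0171, 0.2646]
ee_rot: [0.999, 0.045, 0.002, -0.002]
ft_force: [6.6, 6.0, -4.6]
grip_width: 0.263
```

```bash
python3 k.py .6191 .0528 12 3
```

```text
22.075 [ 0.6295 -0.0171  0.2646] r 0.0707 wheel 258.0 deg f [ 6.6  6.  -4.6] resist 7.4 radial-out -5.0 grip 0.263 [-0.62  0.39  0.78  1.43 -0.28  1.42  0.25]
fit centre [0.619  0.0528] r 0.0706
[0,-0.005,0.000,0.000,0.0,0.0,0.0],[0,-0.010,-0.000,0.000,0.0,0.0,0.0],[0,-0.015,-0.001,0.000,0.0,0.0,0.0],
```

Emit:
servo_tool:
  motion:
    - [0,-0.005,0,0,0,0,0]
    - [0,-0.01,-0.0002,0,0,0,0]
    - [0,-0.0148,-0.001,0,0,0,0]

```text
clock: 22.45
position: [0.6148, -0.0177, 0.2646]
ee_rot: [0.999, 0.045, 0.002, -0.001]
ft_force: [8.2, 5.0, -6.5]
grip_width: 0.263
```

```bash
python3 k.py .6191 .0528 12 3
```

```text
22.45 [ 0.6148 -0.0177  0.2646] r 0.0706 wheel 270.0 deg f [ 8.2  5.  -6.5] resist 7.8 radial-out -5.5 grip 0.263 [-0.65  0.36  0.79  1.48 -0.26  1.41  0.24]
fit centre [0.619  0.0528] r 0.0706
[0,-0.005,-0.001,0.000,0.0,0.0,0.0],[0,-0.010,-0.002,0.000,0.0,0.0,0.0],[0,-0.014,-0.004,0.000,0.0,0.0,0.0],
```

Emit:
servo_tool:
  motion:
    - [0,-0.005,-0.001,0,0,0,0]
    - [0,-0.01,-0.0025,0,0,0,0]
    - [0,-0.0144,-0.0045,0,0,0,0]

```text
clock: 22.82
position: [0.6001, -0.0153, 0.2646]
ee_rot: [0.999, 0.044, 0.002, -0.001]
ft_force: [8.3, 1.8, -7.8]
grip_width: 0.262
```

```bash
python3 k.py .6191 .0528 12 3
```

```text
22.825 [ 0.6001 -0.0153  0.2646] r 0.0707 wheel 282.1 deg f [ 8.3  1.8 -7.8] resist 7.5 radial-out -4.0 grip 0.262 [-0.68  0.32  0.8   1.52 -0.23  1.4   0.22]
fit centre [0.619  0.0528] r 0.0706
[0,-0.005,-0.002,0.000,0.0,0.0,0.0],[0,-0.009,-0.004,0.000,0.0,0.0,0.0],[0,-0.013,-0.007,0.000,0.0,0.0,0.0],
```

Emit:
servo_tool:
  motion:
    - [0,-0.005,-0.002,0.0005,0,0,0]
    - [0,-0.0092,-0.0044,0.0005,0,0,0]
    - [0,-0.0132,-0.0073,0.0005,0,0,0]

```text
clock: 23.2
position: [0.5866, -0.01, 0.2646]
ee_rot: [0.999, 0.044, 0.002, -0.0]
ft_force: [9.0, 0.1, -5.8]
grip_width: 0.261
```

```bash
python3 k.py .6191 .0528 12 3
```

```text
23.2 [ 0.5866 -0.01    0.2646] r 0.0707 wheel 293.9 deg f [ 9.   0.1 -5.8] resist 8.0 radial-out -4.2 grip 0.261 [-0.71  0.28  0.8   1.56 -0.2   1.39  0.19]
fit centre [0.619  0.0528] r 0.0706
[0,-0.004,-0.003,0.000,0.0,0.0,0.0],[0,-0.008,-0.006,0.000,0.0,0.0,0.0],[0,-0.012,-0.009,0.000,0.0,0.0,0.0],
```

Emit:
servo_tool:
  motion:
    - [0,-0.004,-0.003,0,0,0,0]
    - [0,-0.008,-0.0062,0,0,0,0]
    - [0,-0.0115,-0.0095,0,0,0,0]

```text
clock: 23.58
position: [0.5748, -0.0024, 0.2646]
ee_rot: [0.999, 0.044, 0.003, 0.0]
ft_force: [15.7, -3.2, -9.3]
grip_width: 0.267
```

```bash
python3 k.py .6191 .0528 12 3
```

```text
23.575 [ 0.5748 -0.0024  0.2646] r 0.0708 wheel 305.2 deg f [15.7 -3.2 -9.3] resist 14.2 radial-out -7.3 grip 0.267 [-0.74  0.24  0.8   1.59 -0.17  1.38  0.16]
fit centre [0.619  0.0528] r 0.0706
[0,-0.003,-0.004,0.000,0.0,0.0,0.0],[0,-0.007,-0.007,0.000,0.0,0.0,0.0],[0,-0.010,-0.011,0.000,0.0,0.0,0.0],
```

Resistance rose from about 7.6 N to 14.2 N between 294° and 305°. I'll take one more short step to see the plateau and fix the onset.

Emit:
servo_tool:
  motion:
    - [0,-0.0033,-0.004,0,0,0,0]
    - [0,-0.0065,-0.0078,0,0,0,0]
    - [0,-0.009,-0.0115,0,0,0,0]

```text
clock: 23.95
position: [0.565, 0.0071, 0.2646]
ee_rot: [0.999, 0.043, 0.003, 0.001]
ft_force: [13.9, -4.7, -8.6]
grip_width: 0.265
```

```bash
python3 k.py .6191 .0528 40 10
```

```text
23.95 [0.565  0.0071 0.2646] r 0.0708 wheel 316.3 deg f [13.9 -4.7 -8.6] resist 12.5 radial-out -7.6 grip 0.265 [-0.77  0.21  0.79  1.61 -0.15  1.37  0.12]
fit centre [0.6189 0.0528] r 0.0706
[0,-0.003,-0.004,0.000,0.0,0.0,0.0],[0,-0.005,-0.008,0.000,0.0,0.0,0.0],[0,-0.007,-0.013,0.000,0.0,0.0,0.0],[0,-0.009,-0.018,0.000,0.0,0.0,0.0],[0,-0.010,-0.022,-0.000,0.0,0.0,0.0],[0,-0.012,-0.027,-0.000,0.0,0.0,0.0],[0,-0.012,-0.032,-0.000,0.0,0.0,0.0],[0,-0.013,-0.037,-0.000,0.0,0.0,0.0],[0,-0.013,-0.042,-0.000,0.0,0.0,0.0],[0,-0.013,-0.047,-0.000,0.0,0.0,0.0],
```

Emit:
servo_tool:
  motion:
    - [0,-0.003,-0.004,0.0005,0,0,0]
    - [0,-0.005,-0.008,0.0005,0,0,0]
    - [0,-0.007,-0.013,0.0005,0,0,0]
    - [0,-0.0085,-0.018,0.0005,0,0,0]
    - [0,-0.0095,-0.022,0.0005,0,0,0]
    - [0,-0.0112,-0.027,0.0005,0,0,0]
    - [0,-0.0115,-0.032,0.0005,0,0,0]
    - [0,-0.0125,-0.037,0.0005,0,0,0]
    - [0,-0.0125,-0.042,0.0005,0,0,0]
    - [0,-0.0125,-0.047,0.0005,0,0,0]

```text
clock: 25.2
position: [0.5483, 0.0499, 0.2645]
ee_rot: [0.999, 0.041, 0.003, 0.002]
ft_force: [9.5, -14.6, -3.7]
grip_width: 0.26
```

```bash
python3 k.py .619 .0528 27 9
```

```text
25.2 [0.5483 0.0499 0.2645] r 0.0708 wheel 354.1 deg f [  9.5 -14.6  -3.7] resist 15.0 radial-out -8.9 grip 0.260 [-0.85  0.16  0.77  1.65 -0.11  1.37  0.01]
fit centre [0.6189 0.0528] r 0.0706
[0,0.000,-0.004,0.000,0.0,0.0,0.0],[0,0.001,-0.007,0.000,0.0,0.0,0.0],[0,0.001,-0.011,-0.000,0.0,0.0,0.0],[0,0.002,-0.015,-0.000,0.0,0.0,0.0],[0,0.003,-0.018,-0.000,0.0,0.0,0.0],[0,0.004,-0.022,-0.000,0.0,0.0,0.0],[0,0.006,-0.025,-0.000,0.0,0.0,0.0],[0,0.007,-0.029,-0.000,0.0,0.0,0.0],[0,0.009,-0.032,-0.000,0.0,0.0,0.0],
```

Emit:
servo_tool:
  motion:
    - [0,0.0005,-0.004,0,0,0,0]
    - [0,0.001,-0.007,0,0,0,0]
    - [0,0.0015,-0.011,0,0,0,0]
    - [0,0.0025,-0.015,0,0,0,0]
    - [0,0.0035,-0.018,0,0,0,0]
    - [0,0.0045,-0.022,0,0,0,0]
    - [0,0.006,-0.025,0,0,0,0]
    - [0,0.0075,-0.029,0,0,0,0]
    - [0,0.0095,-0.0325,0,0,0,0]
    - [0,0.0098,-0.0333,0,0,0,0]
    - [0,0.0098,-0.0333,0,0,0,0]

```text
clock: 26.58
position: [0.5547, 0.0825, 0.2645]
ee_rot: [0.999, 0.041, 0.002, 0.003]
ft_force: [4.4, -17.4, 0.7]
grip_width: 0.263
```

```bash
python3 k.py .619 .0528; python3 - <<'E'
from h import *
p,d=eyes.camera("scene");np.savez("scene7.npz",p=p,d=d)
ce=np.array([.622,.0535]);a=np.radians(-3.5);P=np.r_[ce+.082*np.array([np.cos(a),np.sin(a)]),.246]
u=px("scene",P).astype(int);print(u)
f=lambda im:cv2.resize(im[u[1]-40:u[1]+30,u[0]-47:u[0]+48],None,fx=8,fy=8,interpolation=cv2.INTER_CUBIC)
cv2.imwrite("pics/rim.png",f(p))
E
```

```text
26.575 [0.5547 0.0825 0.2645] r 0.0708 wheel 21.3 deg f [  4.4 -17.4   0.7] resist 13.9 radial-out -11.3 grip 0.263 [-0.88  0.19  0.75  1.62 -0.13  1.37 -0.03]
fit centre [0.6189 0.0528] r 0.0706
[295 230]
```

View pics/rim.png

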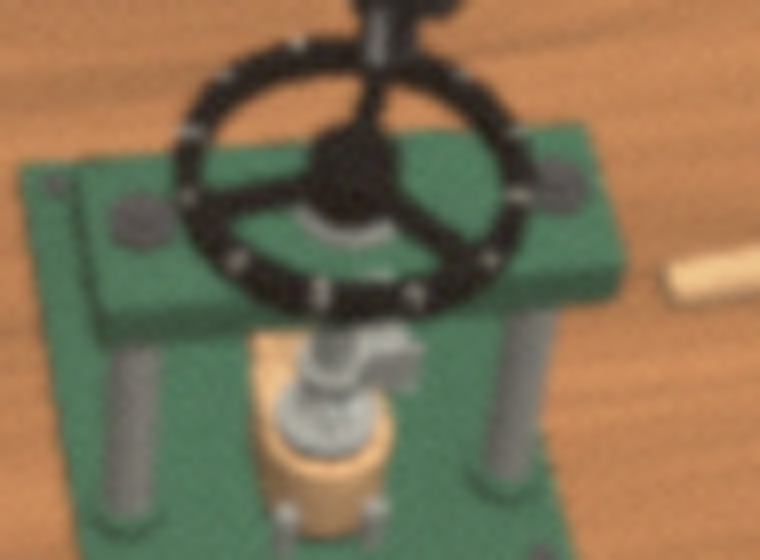

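The rim line opposite the handle, a long one at (320,292), sits about 20° past the pointer at roughly (380,280). That agrees with the kinematic 381°. The contact onset was at about 292.5°, so I'll go 1.5° more and then relieve the load.

Emit:
servo_tool:
  motion:
    - [0,0.001,-0.0005,0,0,0,0]
    - [0,0.0018,-0.001,0,0,0,0]
    - [0,0.0018,-0.001,0,0,0,0]

```text
clock: 27.0
position: [0.5556, 0.0842, 0.2645]
ee_rot: [0.999, 0.041, 0.001, 0.002]
ft_force: [0.2, -16.0, 3.0]
grip_width: 0.264
```

```bash
python3 k.py .619 .0528
```

```text
27.0 [0.5556 0.0842 0.2645] r 0.0707 wheel 22.8 deg f [  0.2 -16.    3. ] resist 14.2 radial-out -7.2 grip 0.264 [-0.88  0.2   0.75  1.62 -0.13  1.38 -0.03]
fit centre [0.6189 0.0528] r 0.0706
```

Emit:
servo_tool:
  motion:
    - [0,0,0.0006,0,0,0,0]
    - [0,0,0.0012,0,0,0,0]

```text
clock: 27.25
position: [0.5556, 0.0841, 0.2645]
ee_rot: [0.999, 0.041, 0.001, 0.002]
ft_force: [-0.0, -11.1, 2.6]
grip_width: 0.261
```

```bash
python3 k.py .619 .0528
```

```text
27.25 [0.5556 0.0841 0.2645] r 0.0707 wheel 22.8 deg f [ -0.  -11.1   2.6] resist 10.0 radial-out -4.9 grip 0.261 [-0.88  0.2   0.75  1.62 -0.13  1.38 -0.03]
fit centre [0.6189 0.0528] r 0.0706
```

Emit:
servo_tool:
  motion:
    - [0,0,0.0012,0,0,0,0]
    - [0,0,0.0023,0,0,0,0]
    - [0,0,0.0023,0,0,0,0]

```text
clock: 27.62
position: [0.5556, 0.084, 0.2645]
ee_rot: [0.999, 0.043, 0.001, 0.0]
ft_force: [-0.9, -5.8, 2.4]
grip_width: 0.265
```

```bash
python3 k.py .619 .0528
```

```text
27.625 [0.5556 0.084  0.2645] r 0.0706 wheel 22.7 deg f [-0.9 -5.8  2.4] resist 5.6 radial-out -1.8 grip 0.265 [-0.87  0.2   0.75  1.62 -0.14  1.38 -0.03]
fit centre [0.6189 0.0528] r 0.0706
```

Emit:
servo_tool:
  motion:
    - [0,0,0.001,0,0,0,0]
    - [0,0,0.002,0,0,0,0]
    - [0.7,0,0.002,0,0,0,0]
    - [0.7,0,0.002,0,0,0,0]
    - [0.7,0,0.002,0,0,0,0]
    - [0.7,0,0.002,0,0,0,0]
    - [0.7,0,0.002,-0.03,0,0,0]
    - [0.7,0,0.002,-0.08,0,0,0]
    - [0.7,0,0.002,-0.13,0,0,0]
    - [0.7,0,0.002,-0.17,0,0,0]
    - [0.7,-0.06,0.002,-0.17,0,0,0]
    - [0.7,-0.09,0.002,-0.17,0,0,0]

```text
clock: 29.12
position: [0.4647, 0.0756, 0.4341]
ee_rot: [0.999, 0.043, 0.001, -0.0]
ft_force: [0.9, 0.4, -0.6]
grip_width: 0.7
```

```bash
python3 v.py 8; python3 m.py 8; sed -i 's/("3","6")/("8",)/;s/C\[...,0\]>.56/C[...,2]<.31/' w.py; python3 w.py
```

```text
29.125 [0.4647 0.0756 0.4341] [ 0.9  0.4 -0.6] 0.6998903213921925 [-1.02 -0.1   0.7   1.49  0.06  1.72 -0.22]
scene heel 178 x [-38.9  30.7] y [-25.9  28.4] ymid 1.3
scene waist 10 x [-68.4 -50.7] y [-22.2   1. ] ymid -10.6
scene pins 32 x [24.4 38. ] y [-25.6  27.8] ymid 1.1
top heel 15 x [-44.2 -23.3] y [-25.9  16.4] ymid -4.7
top waist 68 x [-79.3 -50.5] y [-21.8   5.9] ymid -8.0
top fore 37 x [-164.5 -127.5] y [-35.7 -19.1] ymid -27.4
scene 8 61 [0.5633 0.0848 0.2891] r 0.064 wheel deg 24.2
scene 8 38 [0.5617 0.085  0.296 ] r 0.0656 wheel deg 23.7
 hub 97 [0.6228 0.0546 0.2596]
 rim 618 [0.6241 0.0545] 0.0723
```

View pics/v8.png

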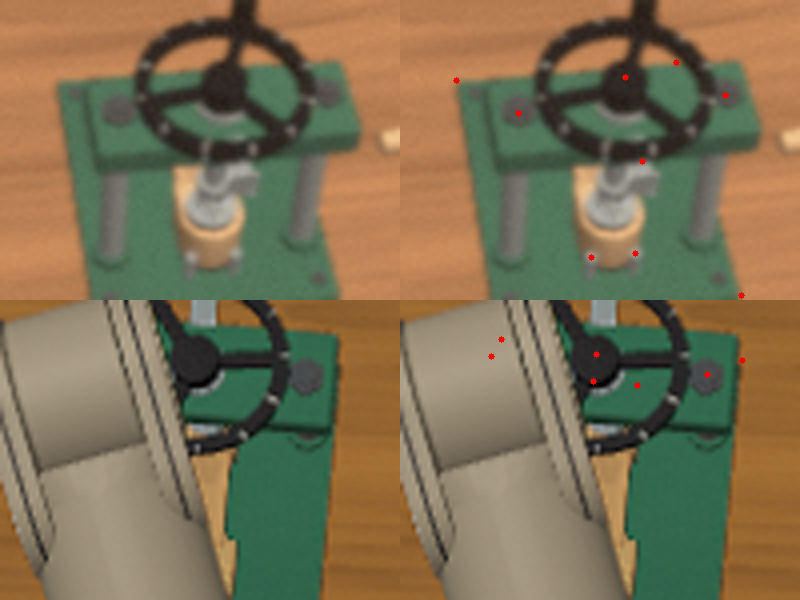

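The final scene view shows the heel under the foot against both pins (191,258) and (236,255). The wheel is at about 22.5° past a full turn, clear of the robot, so I'll hand in.

```bash
python3 -c "
from workcell import ticket;print(ticket.hand_in())"
```

```text
the job is handed in; nothing more can be done
None
```

The wooden clog sole stands on the press bed with its heel against both stop pins. It's clamped a quarter turn past first contact, and I handed the job in at about 29 s with the robot clear.

**Clog:** I gripped it at the waist, slid it in heel-first and let it go. One creeping step pushed about 31 N along the slide when the heel met the pins, and I backed off to about 4 N before releasing. In the last picture the heel and pin midlines agree within 0.3 mm, and the back of the heel is at x ≈ 31 mm, where 30 mm is home. The toe direction was not measured again after clamping. In the last top picture the arm hid part of the clog; its visible edge had not moved since release.

**Wheel:** I wound clockwise by the handle, starting at about 67°.
- **Contact:** resistance at the handle was a steady 7–8 N up to 294°, then 12.5–14 N from 305°. I put first contact at about 292.5°, give or take 2.5°.
- **Quarter turn:** I stopped at 382.8° by the handle's position, about 90° past contact. After release, the scene camera put the handle at about 382.5°.
- **Rim scale:** I took the 90° from the handle's position, not by counting lines. One enlarged view, taken 1.5° before the final stop, put the long line opposite the handle about 18–20° past the pointer. The handle read 21° past a full turn at that moment, so they agree roughly.

**Disagreements:** the two cameras differed by about 7 mm along x for the press. I used their average at first, and for the wheel's centre I switched to a circle fitted to the hand's path.

I didn't touch the bystanders or the purple and green look-alikes.

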